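# Set and clamp a slotted stop

### The job

Set up the clamping fixture: slide the slotted stop along by its blue fence until its yellow pointer stands exactly at the red mark on the scale. Then drop the dark steel spacer over the stud, put the brass collar on top of it with its flange downward, and swing the orange-handled lever down until it bears on the collar; leave the stop at the mark and do not disturb the other things on the table.

Things in the scene. Friction and masses are not known exactly. Their poses are not given: they have to be found in the camera images.
- fixture: Grey base plate 146 x 262 x 14 mm, fixed to the table, turned by its yaw. Origin: on the stud's axis, at table height. z is up; x runs from the stud toward the lever's pivot; +y is the way the stop slides toward the mark. The plate spans x -50..96, y -125..137 mm. A guide bolt head (20 mm across, top at z 29 mm) lies at x 0, y -45 mm.
- stud_tip (a point): Pointed tip of the upright steel stud, 84 mm above the table. The stud, at x = y = 0 of the fixture, is 16 mm thick up to z = 38 mm, a short cone to z = 42 mm, then 10 mm thick.
- stop (a joint): Position of the slotted stop (m), 0 to 0.060, growing along the fixture's +y. It stays where it is left; sliding takes about 3 N. Its slotted plate, 56 mm wide in x, top 22 mm above the table, lies over the stud and guide bolt, from 10 mm beyond the fence to 190 mm behind it (-y). It starts 10 to 55 mm short of the mark.
- fence_top (a point): Middle of the top edge of the stop's blue upright fence: 12 mm thick along the fixture's y, 56 mm wide along x, top 64 mm above the table, 42 mm above the stop's plate. Pinch it across its thickness to slide the stop. Two low ribs (to 37 mm above the table, at x -18 and +18 mm) brace it on the stud's side. Axes as the fixture.
- pointer (a point): Tip of the stop's yellow pointer, on the stop's edge below the fence, 35 mm from the fixture's centre line on the -x side. It has the same y in the fixture as the middle of the fence's thickness.
- mark_line (a point): Red mark, a bar 3 mm wide (along the fixture's y) and 11 mm long on the scale, 42.5 mm from the centre line on the -x side; this point is the middle of its top. Axes as the fixture. The pointer is at the mark when both have the same y in the fixture.
- spacer_center (a point): Dark steel spacer bush standing upright, loose: outside 34 mm, bore 19 mm, 22 mm high; this point is its centre, half-way up. On the stud it rests on the stop's plate, its centre 33 mm above the table.
- collar_center (a point): Brass flanged collar standing upright, loose: flange 44 mm across, 5 mm thick at the bottom; hub above it 28 mm across; 26 mm high over all; bore 13 mm; this point is its centre, half-way up. It cannot pass the stud's 16 mm part. On the stud its flange rests on the spacer, its centre 57 mm above the table.
- clamp_lever (a joint): Angle of the clamp lever (rad): 0 when level and bearing on the collar, positive when raised, 1.8 to 2.05 at the start (upright, leaning away from the stud). It stays where it is left; moving it takes about 3 N at the grip. With nothing under it it would go on to -0.3. Its fork, 30 mm wide with a 14 mm gap, tines 12 mm high, straddles the upper stud.
- lever_hinge (a point): Pivot of the lever: 72 mm from the stud along the fixture's x, 76 mm above the table; hinge axis along the fixture's y. Its two cheeks stand at x 59..85, y -26..26 mm, up to 89 mm above the table.
- lever_grip (a point): Middle of the lever's orange round handle, 19 mm thick, 128 mm from the pivot; the handle reaches from 104 to 148 mm from the pivot. At angle a it is at x = 72 - 128 cos a, z = 76 + 128 sin a mm in the fixture. It can be pinched from above across the fixture's y and led round the arc.
- micrometer: Bystander: outside micrometer with green frame, 61 x 130 x 16 mm, lying; origin centre of its underside.
- marker: Bystander: blue marker pen, 16 x 137 x 18 mm, lying along its y; origin centre of its underside.
- race_one: Bystander: bearing race, 29 mm across, 10 mm high; origin centre of its underside.
- race_two: Bystander: ball bearing, 29 mm across, 10 mm high; origin centre of its underside.
- race_three: Bystander: ball bearing, 29 mm across, 10 mm high; origin centre of its underside.
- oil_bottle: Bystander: grey plastic bottle, 56 mm across, 150 mm high, standing; origin centre of its underside.
- screwdriver: Bystander: red-handled screwdriver, 209 mm long, lying along its y; origin centre of its underside.

How it is judged:
On the way, in this order (a step that is already met when the one before it is completed fails the run):
1. the stop's pointer stands at the red mark within 3 mm (y of pointer in the frame of mark_line between -0.003 and 0.003 m), for 0.3 s.
2. the spacer is seated on the stop's plate round the stud, the stop still at the mark (all of step 1 and x of spacer_center in the frame of fixture between -0.006 and 0.006 m and y of spacer_center in the frame of fixture between -0.006 and 0.006 m and z of spacer_center in the frame of fixture between 0.03 and 0.036 m and angle between spacer_center's own z axis and vertical below 0.1 rad), for 0.2 s.
3. the collar is seated on the spacer, flange down (all of step 2 and x of collar_center in the frame of fixture between -0.006 and 0.006 m and y of collar_center in the frame of fixture between -0.006 and 0.006 m and z of collar_center in the frame of fixture between 0.054 and 0.06 m and angle between collar_center's own z axis and vertical below 0.1 rad), for 0.2 s.
4. the lever is down on the collar (all of step 3 and value of joint clamp_lever between -0.06 and 0.04 rad), for 0.2 s.
At the end, for the whole second after the job is handed in: The pointer is within 3 mm of the red mark along the slide; the spacer sits upright round the stud on the stop's plate and the collar upright, flange down, on the spacer (heights within 3 mm); the lever is down on the collar within 0.04 rad of level, at rest (all of step 4 and velocity of joint clamp_lever between -0.02 and 0.02 rad/s); the robot touches nothing.
It fails at once if one of the listed bystanders is moved by more than 25 mm (distance of any of micrometer, marker, race_one, race_two, race_three, oil_bottle, screwdriver from where it was at the start of the episode above 0.025 m).
It also fails if it takes over 72 s, if anything falls off the work surface, if the arm or the gripper's body presses on something with over 40 N, if the wrist force passes 120 N, or if a joint passes its speed limit or range.

### The arm

A 6-joint arm with a two-finger parallel gripper is mounted at the origin on a cart in front of the work surface, level with it; the furniture and walls round the work are solid. World frame = base frame: x ahead of the robot, y to its left, z up, the work surface at z = 0. Lengths are in m, angles in rad, forces in N, time in s.
With the tool pointing down it reaches from about 0.3 to 0.775 m from the base axis. Payload 14.6 kg.
Tool frame: the origin (TCP) lies midway between the tips of the shut fingers; the grasp point (between the pads) lies 19 mm behind it (ctrl.grip_depth is the distance from the TCP to the grasp point, in m); z points along the fingers, x is the direction in which the jaws open and shut, and the axes are right-handed (so a half turn about z gives the same grasp; the last joint's range is limited). The gripper opens to 94 mm and grips with 3 to 60 N. Pads are 16 mm wide; open, the fingers measure 119 mm over their backs; the gripper's body (75 mm by 177 mm) begins 78 mm behind the grasp point.
Start: joints at [1.218, 0.3, 1.521, -0, 1.321, -0.067], TCP at [0.155, 0.528, 0.205] pointing down, gripper open.
Joint ranges: [-3.03, 3.03], [-0.79, 2.21], [0.23, 2.52], [-1.04, 4.18], [0, 3.07], [-2.55, 2.55]. Speed limits (rad/s): [2.22, 2.22, 2.57, 3.14, 3.14, 3.14].

### API

Orientations are given as [roll, pitch, yaw] about the fixed x, y, z axes, in that order (R = Rz(yaw) Ry(pitch) Rx(roll)).
In Python, from station import ctrl gives the robot as it stands.
- The arm moves only by the tool play_rows, never from a script. Its argument "steps" is a list that holds one entry, the list of rows, each a list of 7 numbers: the shift along the tool's x, y, z in cm, then the turn, a rotation vector about the tool's x, y, z in rad, then the opening, from 0 (shut) to 1 (fully open). In form: [[[x, y, z, ax, ay, az, hand], ...]]. A call has 1 to 20 rows; each row is the pose to reach, as a shift and turn from the pose measured when the call began, along the tool's axes at that moment; what a row does not reach only later rows make up. A row lasts 1/12 s, in which the tool goes at most 41.7 mm and 7.16 degrees, less where a joint would pass 70% of its speed; a pose out of reach is approached as far as the arm can. A call with a gripper value outside its range is refused whole. The fingers move at their own pace and stop on an object; "force" is the grip in N (left out, the last holds). Time passes only in rows, so rows that repeat a pose let the fingers close. It gives the time, the measured TCP pose, the force and the opening at its end, in the units of the state.
- ctrl.get_obs(): the state, without advancing time (a new reading comes with each control period).
- ctrl.camera(name): name is "scene" or "side" or "wrist"; returns a dict with "frame" (384x512x3 uint8, blue, green, red), "fovy" (degrees; the focal length in pixels is half the picture's height over the tangent of half this angle, whatever the lens; pixels are square), "cx", "cy" (the principal point, pixels), "world_to_cam" (4x4, takes a point from world to camera coordinates). Camera axes: x right, y up, looking along -z (the intrinsics and any distortion apply to the point x, -y, -z); pixel columns grow to the right and rows downward; lengths in m; the calibration is good to about 2 mm. The wrist camera is an equidistant fisheye: a pixel r from the principal point sees the ray r / f radians off the axis. A picture is of the moment at which its call begins. There is no depth.
- ctrl.hand_in(): hands the job in, once; it reports no verdict.
The state is a dict: "time_s": time; "qpos": joint angles; "joint_vel": joint speeds; "tau": joint torques, N m; "ee_pos": TCP position; "eef_rot": TCP orientation; "force": force on the tool from outside, world axes, zero at the start; "moment": the same for the moment, N m; "grip_width": finger opening in m.
Only numpy, scipy, OpenCV 4.12 (cv2) and the standard library are available. Lean on these libraries where they do the work, as an engineer would, in place of code of your own. Each camera call takes 0.05 s, during which the arm holds its last target. There are 200 camera calls.

## Working session

There is one attempt and no reset: what is moved stays moved. The work goes in short steps, Python scripts to look and compute and a tool call to move; the robot and the scene stay as the last step left them, time stands still between calls to the robot, and variables do not carry over. Pictures are saved under pics/ and viewed, about 8 in all and at most 12, crops included, and the job is handed in when it is done.

Besides the shell and the picture viewer there is one more tool, called as name(argument=value, ...) on one line, values as JSON. play_rows: Moves the arm, as the interface text tells. Its arguments: {"type":"object","properties":{"steps":{"type":"array"},"force":{"type":"number"}},"required":["steps"]}

```bash
mkdir -p pics; ls
cat > h.py <<'E'
import numpy as np, cv2
from station import ctrl
def save(names,tag):
    out={}
    for n in names:
        c=ctrl.camera(n); out[n]=c; cv2.imwrite(f'pics/{n}_{tag}.png',c['frame']); np.savez(f'pics/{n}_{tag}.npz',**c)
    return out
def load(n,tag): return dict(np.load(f'pics/{n}_{tag}.npz'))
def ray(c,u,v,fish=False):
    f=192/np.tan(np.radians(float(c['fovy']))/2); x=(u-c['cx']);y=(v-c['cy'])
    if fish:
        r=np.hypot(x,y)+1e-9; t=r/f; d=np.array([x/r*np.sin(t),y/r*np.sin(t),np.cos(t)])
    else: d=np.array([x/f,y/f,1.])
    d=np.array([d[0],-d[1],-d[2]]); M=c['world_to_cam']; R=M[:3,:3]
    return -R.T@M[:3,3], R.T@d/np.linalg.norm(d)
def onz(c,u,v,z,fish=False):
    o,d=ray(c,float(u),float(v),fish); return o+d*(z-o[2])/d[2]
def proj(c,p,fish=False):
    f=192/np.tan(np.radians(float(c['fovy']))/2); q=c['world_to_cam']@np.r_[p,1]; x,y,z=q[0],-q[1],-q[2]
    if fish:
        r=np.hypot(x,y)+1e-9; t=np.arctan2(r,z); return np.array([c['cx']+f*t*x/r,c['cy']+f*t*y/r])
    return np.array([c['cx']+f*x/z,c['cy']+f*y/z])
def tri(ra,rb):
    A=np.stack([ra[1],-rb[1]],1); s=np.linalg.lstsq(A,rb[0]-ra[0],rcond=None)[0]
    p,q=ra[0]+s[0]*ra[1],rb[0]+s[1]*rb[1]; return (p+q)/2,np.linalg.norm(p-q)
E
python3 - <<'E'
from h import *
o=save(['scene','side','wrist'],'0')
a=np.hstack([o['scene']['frame'],o['side']['frame']])
cv2.imwrite('pics/a0.png',np.vstack([cv2.resize(o['scene']['frame'],(800,600))]))
cv2.imwrite('pics/b0.png',cv2.resize(o['side']['frame'],(800,600)))
for n in o: print(n,o[n]['fovy'],o[n]['cx'],o[n]['cy'],ray(o[n],256,192,n=='wrist'))
print(ctrl.get_obs())
E
```

```text
pics
scene 57.661560167542355 256.6473797570579 189.83297613379503 (array([-0.10072259, -0.69559345,  1.01799698]), array([ 0.45962116,  0.50334689, -0.73170369]))
side 43.42771437296693 252.1827054186515 193.71766869517046 (array([ 0.48003947, -1.37733694,  0.7750613 ]), array([ 0.0213383 ,  0.8863997 , -0.46242863]))
wrist 65.70646984690485 259.16147969570596 194.7681166878116 (array([0.09045489, 0.5473575 , 0.38366301]), array([ 0.21240691, -0.07526913, -0.97427812]))
{'time_s': 0.15, 'qpos': array([ 1.21842402e+00,  3.00329030e-01,  1.52139243e+00, -3.28254975e-05,
        1.32068330e+00, -6.66094677e-02]), 'joint_vel': array([-1.12783825e-05, -2.99402013e-03, -1.46338003e-03,  4.61609263e-04,
       -2.15192226e-03,  2.74527701e-04]), 'tau': array([ 2.15761582e-03, -5.31958258e+01, -3.52821493e+01,  7.08162971e-02,
        2.37657147e-02, -7.86721694e-05]), 'ee_pos': array([0.15499384, 0.527524  , 0.20504407]), 'eef_rot': array([-3.14157033e+00,  8.12425501e-04,  1.28504164e+00]), 'force': array([0.87427523, 0.74346108, 0.28448404]), 'moment': array([0.00431351, 0.00084737, 0.01106881]), 'grip_width': 0.09392067355399333}
```

View pics/a0.png

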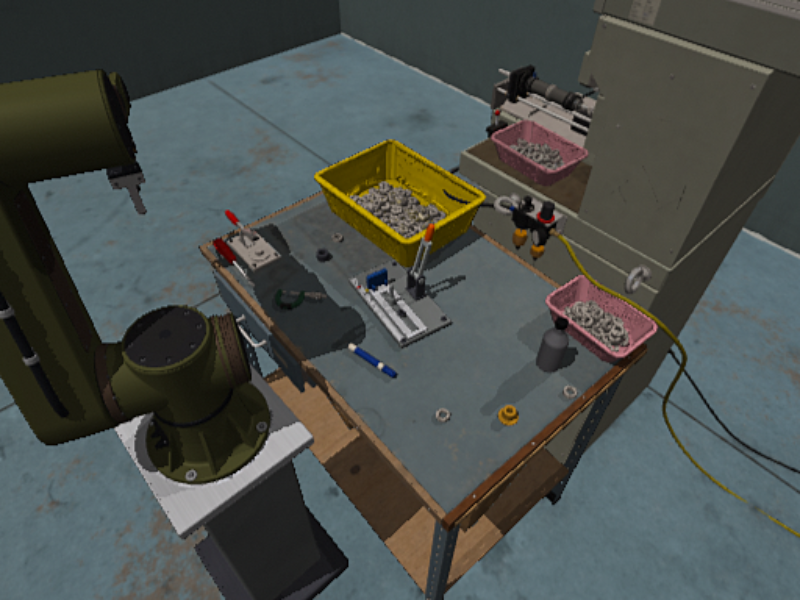

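View pics/b0.png

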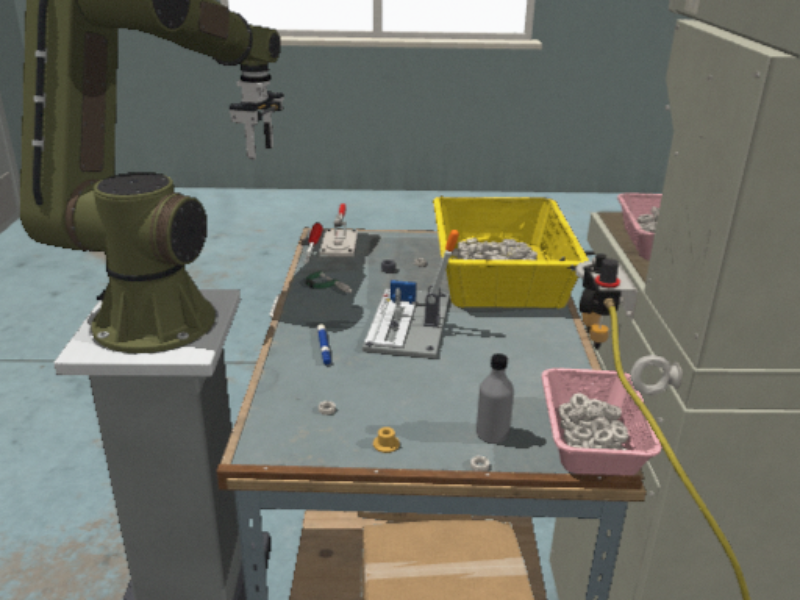

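The scene view shows the fixture at about (400,300), the spacer at (323,254), the collar at (508,414) and the yellow bin behind the fixture. The side view agrees. Next is one combined crop plus rough positions.

Run:
```python
from h import *
s,d=load('scene','0'),load('side','0')
A=cv2.resize(s['frame'][135:225,195:305],None,fx=5,fy=5,interpolation=cv2.INTER_CUBIC)
B=cv2.resize(d['frame'][140:235,225:305],None,fx=5,fy=5,interpolation=cv2.INTER_CUBIC)
H=475;im=np.zeros((600,800,3),np.uint8);a=cv2.resize(A,(440,360));b=cv2.resize(B,(360,428));im[:360,:440]=a;im[:428,440:]=b
cv2.imwrite('pics/c0.png',im)
def cen(c,lo,hi,box):
    m=cv2.inRange(cv2.cvtColor(c['frame'],cv2.COLOR_BGR2HSV),lo,hi);x0,y0,x1,y1=box;k=np.zeros_like(m);k[y0:y1,x0:x1]=m[y0:y1,x0:x1]
    ys,xs=np.nonzero(k);return xs.mean(),ys.mean(),len(xs),xs.min(),xs.max(),ys.min(),ys.max()
blue=((105,120,40),(125,255,255));org=((5,180,120),(17,255,255));br=((10,120,100),(28,255,255))
r={}
for nm,col,bs,bd in [('fence',blue,(225,160,260,195),(240,170,275,200)),('grip',org,(262,135,285,160),(280,140,300,165)),('collar',br,(310,250,340,280),(235,270,260,292))]:
    p,q=cen(s,*col,bs),cen(d,*col,bd);print(nm,np.round(p,1),np.round(q,1));print(tri(ray(s,*p[:2]),ray(d,*q[:2])))
for z in(0.011,0.022):print('spacer',onz(s,323*.64,254*.64,z),onz(d,389*.64,266*.64,z))
print('tri',tri(ray(s,323*.64,254*.64),ray(d,389*.64,266*.64)))
```

```text
fence [240.3 177.1  54.  235.  247.  172.  184. ] [258.1 185.4 157.  250.  265.  180.  193. ]
(array([0.52147168, 0.07946631, 0.03996861]), np.float64(0.0005087248638436223))
grip [274.1 147.6  34.  272.  277.  143.  153. ] [289.1 153.3  73.  285.  293.  147.  160. ]
(array([ 0.61213856, -0.00996628,  0.19717702]), np.float64(0.0002940822064523977))
collar [324.6 265.6 100.  319.  331.  259.  271. ] [246.7 281.8 188.  239.  255.  274.  289. ]
(array([ 0.48412139, -0.39766629,  0.00559873]), np.float64(0.00210010333941367))
spacer [0.48877421 0.26471303 0.011     ] [0.49137996 0.26300312 0.011     ]
spacer [0.4823348  0.25422306 0.022     ] [0.49121669 0.23938755 0.022     ]
tri (array([0.49102886, 0.26794109, 0.00821132]), np.float64(0.0011757127788884357))
```

View pics/c0.png

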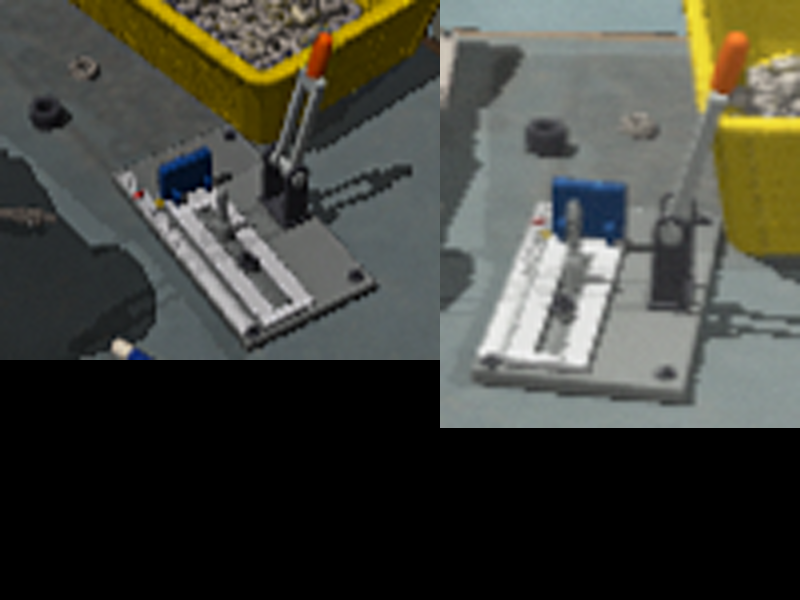

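The crop shows fixture yaw slightly negative, with the stud in front of the blue fence, the red mark beyond the yellow pointer, and the lever leaning away. I'll move above it and look with the wrist camera.

play_rows(steps=[[[-35,46,-3,0,0,0,1],[-35,46,-3,0,0,0,1],[-35,46,-3,0,0,0,1],[-35,46,-3,0,0,0,1],[-35,46,-3,0,0,0,1],[-35,46,-3,0,0,0,1],[-35,46,-3,0,0,0,1],[-35,46,-3,0,0,0,1],[-35,46,-3,0,0,0,1],[-35,46,-3,0,0,0,1],[-35,46,-3,0,0,0,1],[-35,46,-3,0,0,0,1],[-35,46,-3,0,0,0,1],[-35,46,-3,0,0,0,1],[-35,46,-3,0,0,0,1],[-35,46,-3,0,0,0,1],[-35,46,-3,0,0,0,1],[-35,46,-3,0,0,0,1],[-35,46,-3,0,0,0,1],[-35,46,-3,0,0,0,1]]], force=30)

```text
time_s: 1.82
ee_pos: [0.4973, 0.0629, 0.2354]
eef_rot: [3.141, 0.001, 1.286]
force: [-0.1, 1.6, -0.6]
grip_width: 0.0943
```

Run:
```python
from h import *
o=save(['wrist'],'1')
cv2.imwrite('pics/w1.png',cv2.resize(o['wrist']['frame'],(800,600)))
ob=ctrl.get_obs();print(ob['time_s'],ob['ee_pos'],ob['eef_rot'],ob['force'])
```

```text
1.8667 [0.49740578 0.06275179 0.23547942] [3.14138319e+00 7.39585490e-04 1.28623214e+00] [-0.15326965 -0.45658547 -0.36870962]
```

View pics/w1.png

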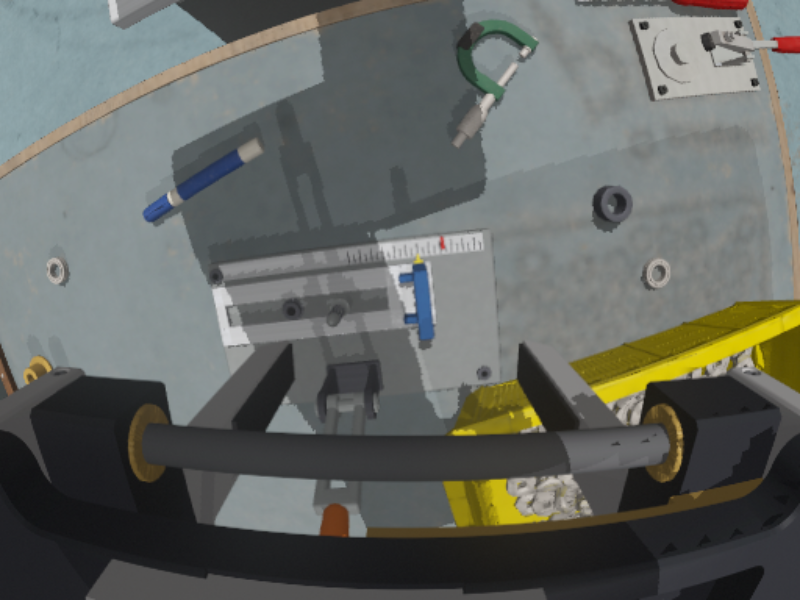

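Wrist view (800×600 scale): red mark (442,242), pointer (418,259), fence (424,302), stud tip near (344,312), guide bolt (292,308), spacer (613,203), corner screws (216,275) and (484,373). Now measuring on a zoomed crop.

Run:
```python
from h import *
w=load('wrist','1');F=w['frame']
cv2.imwrite('pics/w1c.png',cv2.resize(F[140:262,130:322],(768,488),interpolation=cv2.INTER_CUBIC))
hsv=cv2.cvtColor(F,cv2.COLOR_BGR2HSV)
def mk(lo,hi,box):
    m=cv2.inRange(hsv,lo,hi);x0,y0,x1,y1=box;k=np.zeros_like(m);k[y0:y1,x0:x1]=m[y0:y1,x0:x1];return k
for nm,lo,hi,box,z in [('red',(0,120,60),(8,255,255),(270,140,300,170),.017),('yel',(20,100,80),(35,255,255),(255,155,280,180),.022),('blue',(100,120,40),(125,255,255),(250,160,285,225),.064)]:
    ys,xs=np.nonzero(mk(lo,hi,box));print(nm,len(xs),xs.mean(),ys.mean(),xs.min(),xs.max(),ys.min(),ys.max(),onz(w,xs.mean(),ys.mean(),z,True))
d=(hsv[...,2]<75).astype(np.uint8);d[:, :370]=0;d[:110]=0;d[150:]=0;d[:,420:]=0
ys,xs=np.nonzero(d);print('spacer',xs.min(),xs.max(),ys.min(),ys.max(),onz(w,xs.mean(),ys.mean(),.015,True))
```

```text
red 13 282.46153846153845 155.23076923076923 282 283 152 158 [0.48081141 0.10050429 0.017     ]
yel 18 267.22222222222223 166.38888888888889 265 270 163 168 [0.48900713 0.07673176 0.022     ]
blue 480 268.7708333333333 192.48125 256 276 169 216 [0.51411267 0.07041449 0.064     ]
spacer 379 400 120 143 [0.48859429 0.25675811 0.015     ]
```

View pics/w1c.png

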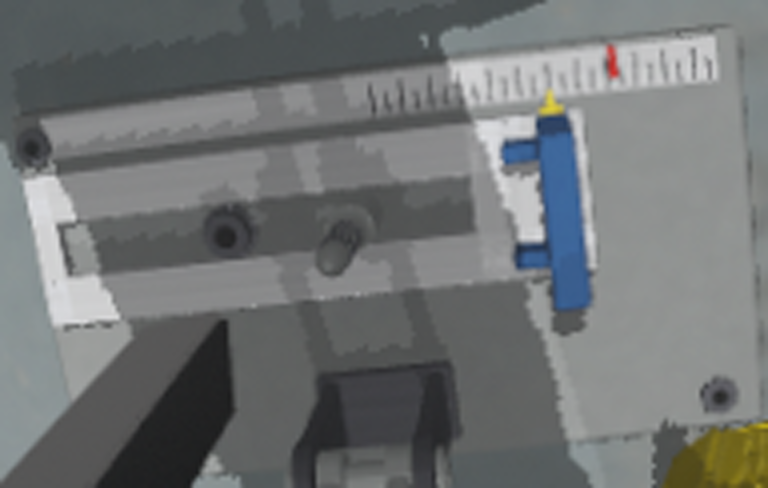

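Run:
```python
from h import *
w=load('wrist','1')
P=lambda u,v,z:onz(w,130+u/4,140+v/4,z,True)[:2]
pts={'tip':(333,265,.084),'bolt':(226,234,.029),'TR':(737,28,.014),'TL':(14,114,.014),'BR':(762,413,.014),'mark':(613,61,.017),'ptr':(549,93,.02),'fence':(565,222,.064),'s1':(32,147,.014),'s2':(720,393,.014)}
W={k:P(*v) for k,v in pts.items()}
for k in W: print(k,W[k].round(4))
# least-squares fixture pose from known points
K={'tip':(0,0),'bolt':(0,-.045),'TR':(-.05,.137),'TL':(-.05,-.125)}
a=np.array([K[k] for k in K]);b=np.array([W[k] for k in K])
M,_=cv2.estimateAffinePartial2D(a,b);H=(a-a.mean(0)).T@(b-b.mean(0));yaw=np.arctan2(H[0,1]-H[1,0],H[0,0]+H[1,1])
R=np.array([[np.cos(yaw),-np.sin(yaw)],[np.sin(yaw),np.cos(yaw)]]);t=b.mean(0)-R@a.mean(0)
print('yaw',yaw,'stud',t)
for k in W: print(k,((W[k]-t)@R*1000).round(1))
for n in('scene','side'):
    c=load(n,'0');print(n,proj(c,np.r_[t,.084]),proj(c,np.r_[W['fence'],.064]))
```

```text
tip [0.5072 0.0047]
bolt [ 0.499  -0.0406]
TR [0.482  0.1456]
TL [ 0.4368 -0.1085]
BR [0.6211 0.1213]
mark [0.4811 0.1015]
ptr [0.4852 0.0779]
fence [0.5186 0.0723]
s1 [ 0.4504 -0.1058]
s2 [0.6086 0.108 ]
yaw -0.176157361110589 stud [0.50731419 0.00403926]
tip [-0.2  0.7]
bolt [ -0.4 -45.4]
TR [-49.7 134.9]
TL [ -49.7 -123.1]
BR [ 91.5 135.4]
mark [-42.9  91.4]
ptr [-34.7  68.9]
fence [-0.9 69.2]
s1 [ -36.8 -118.1]
s2 [ 81.5 120.1]
scene [250.09694708 180.94905894] [240.81735288 173.93857987]
side [254.31020656 183.79163946] [257.34255881 180.04651931]
```

Measurements fit the given sizes: stud (0.5073, 0.0040), yaw −0.176, fence at fixture y≈69 and mark at ≈91.4 (about 22.5 mm to go). Going to pinch the fence.

play_rows(steps=[[[1.5,1.9,4,0,0,-0.109,0.5],[1.5,1.9,8,0,0,-0.109,0.5],[1.5,1.9,11,0,0,-0.109,0.5],[1.5,1.9,12,0,0,-0.109,0.5],[1.5,1.9,13,0,0,-0.109,0.5],[1.5,1.9,15,0,0,-0.109,0.5],[1.5,1.9,17,0,0,-0.109,0.5],[1.5,1.9,19,0,0,-0.109,0.5],[1.5,1.9,19.9,0,0,-0.109,0.5],[1.5,1.9,19.9,0,0,-0.109,0.5],[1.5,1.9,19.9,0,0,-0.109,0.1],[1.5,1.9,19.9,0,0,-0.109,0.05],[1.5,1.9,19.9,0,0,-0.109,0],[1.5,1.9,19.9,0,0,-0.109,0],[1.5,1.9,19.9,0,0,-0.109,0],[1.5,1.9,19.9,0,0,-0.109,0],[1.5,1.9,19.9,0,0,-0.109,0],[1.5,1.9,19.9,0,0,-0.109,0]]], force=30)

```text
time_s: 3.37
ee_pos: [0.5201, 0.0716, 0.0369]
eef_rot: [3.141, 0.001, 1.395]
force: [-2.3, -0.9, 5.5]
grip_width: 0.012
```

Run:
```python
from h import *
o=save(['wrist'],'2')
F=o['wrist']['frame'];cv2.imwrite('pics/w2c.png',cv2.resize(F,(800,600)))
ob=ctrl.get_obs();print(ob['time_s'],ob['ee_pos'],ob['eef_rot'],ob['force'],ob['grip_width'])
hsv=cv2.cvtColor(F,cv2.COLOR_BGR2HSV)
yaw=-.176;R=np.array([[np.cos(yaw),-np.sin(yaw)],[np.sin(yaw),np.cos(yaw)]])
t=np.array([.5073,.004])
print('tcp fix',(ob['ee_pos'][:2]-t)@R*1000)
for nm,lo,hi,z in [('red',(0,130,80),(8,255,255),.017),('yel',(20,130,80),(35,255,255),.02)]:
    m=cv2.inRange(hsv,lo,hi);n,l,s,c=cv2.connectedComponentsWithStats(m)
    for i in range(1,n):
        p=(onz(o['wrist'],*c[i],z,True)[:2]-t)@R*1000
        if s[i,4]>8 and abs(p[0]+40)<20 and 40<p[1]<120: print(nm,s[i],c[i],p.round(1))
```

```text
3.4167 [0.5200736  0.07161566 0.03689796] [3.14089421e+00 7.49211845e-04 1.39535728e+00] [-1.77478225 -1.09861651  5.35795437] 0.01170151602663983
tcp fix [ 0.73725709 68.80769666]
red [290 152   3  15  45] [291. 159.] [-43.7  90.7]
yel [254 171  11  11  61] [259.         177.70491803] [-31.4  69.2]
```

Fence gripped (12 mm opening). Slide 2.2 cm along tool x.

play_rows(steps=[[[0.6,0,0,0,0,0,0],[1.2,0,0,0,0,0,0],[1.8,0,0,0,0,0,0],[2.2,0,0,0,0,0,0],[2.2,0,0,0,0,0,0],[2.2,0,0,0,0,0,0]]])

```text
time_s: 3.92
ee_pos: [0.5239, 0.0941, 0.0369]
eef_rot: [3.141, -0.0, 1.396]
force: [-2.0, 2.6, 3.7]
grip_width: 0.0119
```

Run:
```python
from h import *
o=save(['wrist'],'3')
F=o['wrist']['frame'];cv2.imwrite('pics/w3c.png',cv2.resize(F[120:220,200:340],(800,571),interpolation=cv2.INTER_CUBIC))
ob=ctrl.get_obs();print(ob['time_s'],ob['ee_pos'],ob['force'],ob['grip_width'])
hsv=cv2.cvtColor(F,cv2.COLOR_BGR2HSV)
yaw=-.176;R=np.array([[np.cos(yaw),-np.sin(yaw)],[np.sin(yaw),np.cos(yaw)]])
t=np.array([.5073,.004])
print('tcp fix',(ob['ee_pos'][:2]-t)@R*1000)
for nm,lo,hi,z in [('red',(0,130,80),(8,255,255),.017),('yel',(20,130,80),(35,255,255),.02)]:
    m=cv2.inRange(hsv,lo,hi);n,l,s,c=cv2.connectedComponentsWithStats(m)
    for i in range(1,n):
        p=(onz(o['wrist'],*c[i],z,True)[:2]-t)@R*1000
        if s[i,4]>8 and abs(p[0]+40)<20 and 40<p[1]<120: print(nm,s[i],c[i],p.round(1))
```

```text
3.9667 [0.52393254 0.09388597 0.03689855] [-1.52586371  3.25447769  2.38291049] 0.011767639746222398
tcp fix [ 0.63721461 91.40963903]
red [256 152   4  16  60] [257.45       159.48333333] [-43.4  91. ]
yel [254 171  11  11  62] [258.93548387 177.70967742] [-31.5  92. ]
```

View pics/w3c.png

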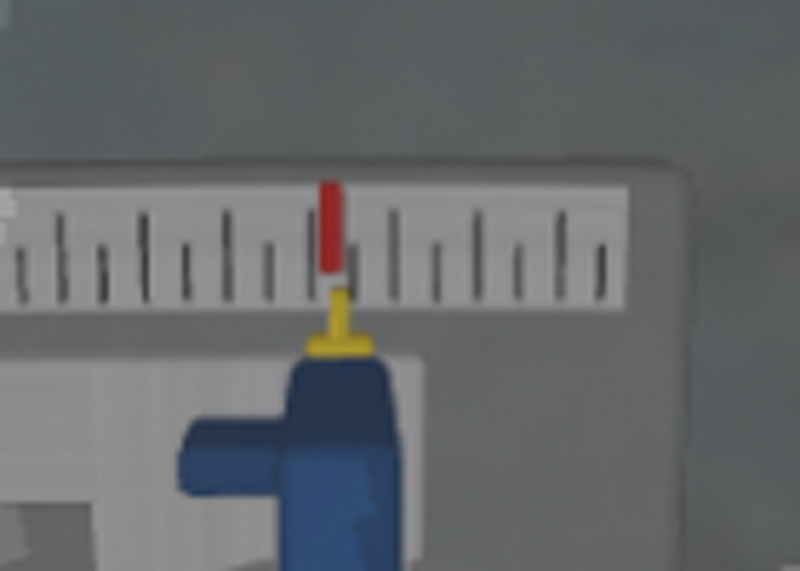

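The picture shows the pointer (339,300) about 1 mm past the red mark (331,225). Nudge back 1 mm, release, lift and go above the spacer.

play_rows(steps=[[[-0.05,0,0,0,0,0,0],[-0.1,0,0,0,0,0,0],[-0.1,0,0,0,0,0,0],[-0.1,0,0,0,0,0,0],[-0.1,0,0,0,0,0,0.1],[-0.1,0,0,0,0,0,0.3],[-0.1,0,0,0,0,0,0.5],[-0.1,0,0,0,0,0,0.5],[-0.1,0,-4,0,0,0,0.5],[-0.1,0,-8,0,0,0,0.5],[3,-1,-12,0,0,0,0.7],[7,-3,-13,0,0,0,0.7],[11,-5,-13,0,0,0,0.7],[15.6,-6.4,-13,0,0,0,0.7],[15.6,-6.4,-13,0,0,0,0.7],[15.6,-6.4,-13,0,0,0,0.7],[15.6,-6.4,-13,0,0,0,0.7],[15.6,-6.4,-13,0,0,0,0.7]]])

```text
time_s: 5.47
ee_pos: [0.4881, 0.2579, 0.1666]
eef_rot: [3.141, 0.001, 1.395]
force: [-0.3, -0.5, -1.4]
grip_width: 0.0655
```

Run:
```python
from h import *
o=save(['wrist'],'4')
F=o['wrist']['frame'];cv2.imwrite('pics/w4.png',cv2.resize(F,(800,600)))
ob=ctrl.get_obs();print(ob['time_s'],ob['ee_pos'],ob['eef_rot'],ob['force'],ob['grip_width'])
hsv=cv2.cvtColor(F,cv2.COLOR_BGR2HSV)
print(proj(o['wrist'],[.489,.259,.011],True))
yaw=-.176;R=np.array([[np.cos(yaw),-np.sin(yaw)],[np.sin(yaw),np.cos(yaw)]])
t=np.array([.5073,.004])
for nm,lo,hi,z in [('red',(0,130,80),(8,255,255),.017),('yel',(20,130,80),(35,255,255),.02)]:
    m=cv2.inRange(hsv,lo,hi);n,l,s,c=cv2.connectedComponentsWithStats(m)
    for i in range(1,n):
        p=(onz(o['wrist'],*c[i],z,True)[:2]-t)@R*1000
        if s[i,4]>5 and abs(p[0]+40)<20 and 40<p[1]<120: print(nm,s[i],c[i],p.round(1))
```

```text
5.5167 [0.48824141 0.25760889 0.16670758] [3.14101698e+00 3.98887920e-04 1.39467946e+00] [ 0.05597599  0.20658854 -0.34250408] 0.06582293876441925
[259.9064202 184.2564897]
red [131 197   2   9  16] [131.5 201. ] [-43.6  91.4]
yel [129 208   6   6  21] [131.61904762 211.23809524] [-31.5  91.5]
```

View pics/w4.png

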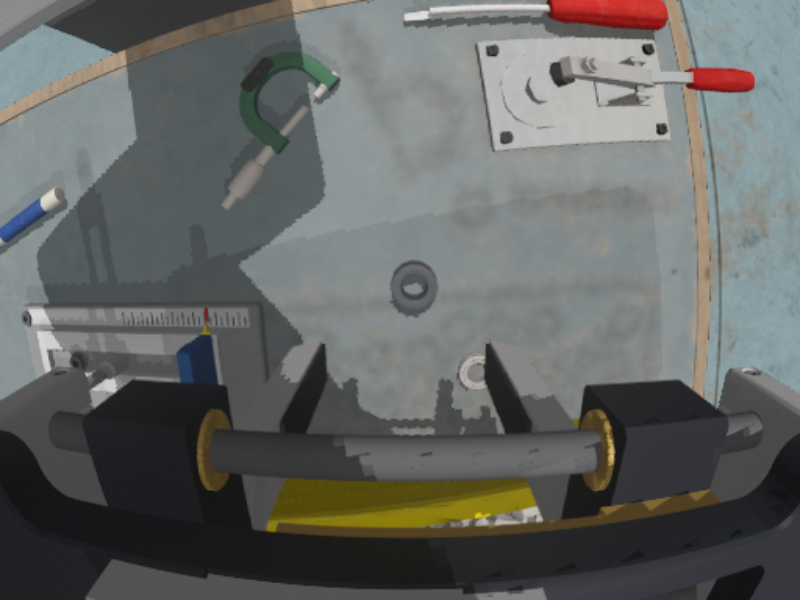

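The spacer stands upright at (414,287). A race lies near the right finger at (475,372), so I'll check the clearance. The stop is at 91.5 against the mark at 91.4.

Run:
```python
from h import *
w=load('wrist','4');g=cv2.cvtColor(w['frame'],cv2.COLOR_BGR2GRAY)
x0,y0=240,158;c=cv2.resize(g[y0:y0+52,x0:x0+52],None,fx=8,fy=8,interpolation=cv2.INTER_CUBIC)
print(np.array2string(g[164:206:2,248:284:2]))
m=(cv2.GaussianBlur(c,(9,9),0)<95).astype(np.uint8)
cs,h=cv2.findContours(m,cv2.RETR_CCOMP,cv2.CHAIN_APPROX_NONE)
for k in cs:
    if cv2.contourArea(k)>1500:
        e=cv2.fitEllipse(k);u=x0+(e[0][0]+.5)/8-.5;v=y0+(e[0][1]+.5)/8-.5
        print(cv2.contourArea(k),(round(u,1),round(v,1)),np.array(e[1])/8,[onz(w,u,v,z,True).round(4)[:2] for z in(.022,.011)])
print('race',onz(w,304,238,.005,True))
for p in ([.489,.259,.022],[.489,.259,0]): print(proj(w,p,True))
```

```text
[[140 137 136 136 136 137 136 136 136 137 136 138 138 138 138 138 137 138]
 [138 136 136 135 136 138 136 114 113 121 128 139 139 139 138 137 138 138]
 [136 136 136 136 131  94  78  69  69  69  69  83 124 139 138 138 138 139]
 [137 137 137 130  76  74  95 107 109 108 107  97  69 100 138 138 139 138]
 [138 138 131  73  92 107 105 104 102 102 103 107 104  84 115 139 139 139]
 [139 139  84  87 102 100  99  97  94  95  95  98 102 105  85 130 139 139]
 [139 134  82 103 101  95  80  82  82  82  85  90  96  99 102 101 139 139]
 [139 124  99 100  99  84  83  82  84  83  85  84  86  98  99  95 140 140]
 [140 106 100 101  91  83  83  83  83  83  82  83  77  96  98  96 138 140]
 [141  96 100  99  84  84 101 127 131 138 110  82  68  93  98  97 125 139]
 [141 101 101 101  82 109 138 137 137 138 137  90  57  89  97  97 119 138]
 [142 118  99 101  90  74 129 136 135 136 135  92  56  96  96  94 133 135]
 [138 125  96  98 100  71  67  90 100  98  74  63  75 101  97 102 133 131]
 [133 120  90  98  99  96  74  69  68  67  66  75 101  99  97 105 131 130]
 [129  96  76  92  99 101 103  99 101 100 103 104 
[... 268 characters left out ...]
125  82  82  82  82  83  82 128 131 138 138 137 137 137]
 [137 136 136 137 137 136  97 128 117  84 123 138 139 139 139 138 137 135]
 [138 137 138 139 139 138 138 139 140 140 138 138 139 139 137 137 136 133]]
8113.5 (264.6, 186.1) [26.05222511 30.08484077] [array([0.4897, 0.2641]), array([0.492 , 0.2639])]
17453.5 (264.7, 183.0) [18.1210022  19.17080307] [array([0.4863, 0.2649]), array([0.4885, 0.2647])]
4930.0 (264.2, 184.3) [ 7.79415369 12.91506386] [array([0.4877, 0.2641]), array([0.4899, 0.2638])]
4437.0 (264.7, 183.9) [28.87455177 33.11092758] [array([0.4873, 0.2647]), array([0.4896, 0.2645])]
race [0.56638624 0.30086432 0.005     ]
[259.91705224 186.23632951]
[259.89641769 182.39789354]
```

play_rows(steps=[[[0.66,-0.24,3,0,0,0,0.6],[0.66,-0.24,6,0,0,0,0.6],[0.66,-0.24,9,0,0,0,0.6],[0.66,-0.24,12,0,0,0,0.6],[0.66,-0.24,14,0,0,0,0.6],[0.66,-0.24,15.5,0,0,0,0.6],[0.66,-0.24,16.1,0,0,0,0.6],[0.66,-0.24,16.1,0,0,0,0.6],[0.66,-0.24,16.1,0,0,0,0.3],[0.66,-0.24,16.1,0,0,0,0.3],[0.66,-0.24,16.1,0,0,0,0.2],[0.66,-0.24,16.1,0,0,0,0.2],[0.66,-0.24,16.1,0,0,0,0.2],[0.66,-0.24,16.1,0,0,0,0.2]]], force=25)

```text
time_s: 6.68
ee_pos: [0.4876, 0.2646, 0.0066]
eef_rot: [3.14, -0.0, 1.395]
force: [0.2, -1.7, 7.0]
grip_width: 0.0335
```

Run:
```python
from h import *
ob=ctrl.get_obs();print(ob['time_s'],ob['ee_pos'],ob['eef_rot'],ob['force'],ob['grip_width'])
```

```text
6.6833 [0.48757796 0.26459219 0.0066115 ] [ 3.13978789e+00 -2.53338794e-04  1.39482934e+00] [ 0.17322363 -1.72214822  6.99548983] 0.033466964430380754
```

Spacer gripped (33.5 mm). Lift, and stop 6 cm short of the stud so one picture shows both.

play_rows(steps=[[[0,0,-3,0,0,0,0.2],[0,0,-7,0,0,0,0.2],[0,0,-11,0,0,0,0.2],[-2,0.5,-13.3,0,0,0,0.2],[-6,2,-13.3,0,0,0,0.2],[-10,3.3,-13.3,0,0,0,0.2],[-14,5,-13.3,0,0,0,0.2],[-17.5,6.4,-13.3,0,0,0,0.2],[-19.3,6.4,-13.3,0,0,0,0.2],[-19.3,6.4,-13.3,0,0,0,0.2],[-19.3,6.4,-13.3,0,0,0,0.2],[-19.3,6.4,-13.3,0,0,0,0.2]]])

```text
time_s: 7.68
ee_pos: [0.5165, 0.064, 0.1398]
eef_rot: [3.14, -0.0, 1.395]
force: [-0.7, -0.4, -1.2]
grip_width: 0.0334
```

Run:
```python
from h import *
o=save(['wrist'],'5');w=o['wrist']
F=w['frame'];ob=ctrl.get_obs();print(ob['time_s'],ob['ee_pos'],ob['eef_rot'],ob['force'],ob['grip_width'])
e=ob['ee_pos']
print('tcp+10mm',proj(w,e-[0,0,.015],True),proj(w,e+[0,0,.0155],True),'stud',proj(w,[.5073,.004,.084],True),proj(w,[.5073,.004,.022],True))
x0,y0=170,150
cv2.imwrite('pics/w5c.png',cv2.resize(F[y0:y0+100,x0:x0+130],(780,600),interpolation=cv2.INTER_CUBIC))
```

```text
7.7333 [0.51654258 0.06430118 0.13975673] [ 3.13971099e+00 -4.21267080e-04  1.39583669e+00] [-0.37706792 -0.21571807 -0.40668794] 0.03358891551976601
tcp+10mm [258.7883472  224.00803372] [258.70612359 240.96985436] stud [186.14667015 208.94394935] [200.16067763 192.12668533]
```

View pics/w5c.png

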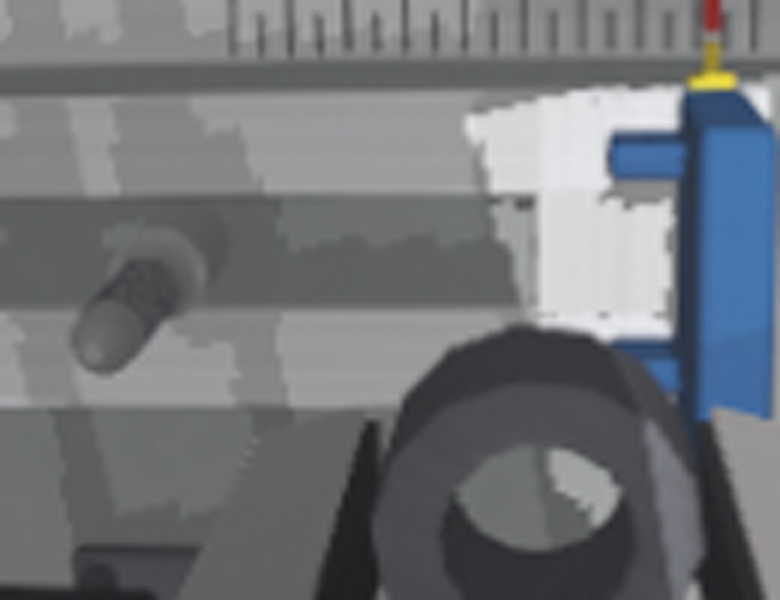

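The picture shows the stud tip at about (97,348) in the crop, within 1–2 px of prediction, and the spacer held upright between the pads with its bore in view. I'll measure the offset in hand.

Run:
```python
from h import *
w=load('wrist','5');g=cv2.cvtColor(w['frame'],cv2.COLOR_BGR2GRAY)
for v in range(200,272): print(v,g[v,256:264].mean().round(),end='; ')
print()
for v in range(228,252,3): print(v,g[v,228:294])
e=np.array([.5165,.0643,.1397]);z=.1552;yaw=1.3955
for uv in [(259.8,237.2),(259.8,238),(259.8,239)]:
    d=onz(w,*uv,z,True)[:2]-e[:2];print(uv,d@[np.cos(yaw),np.sin(yaw)]*1000,d@[np.sin(yaw),-np.cos(yaw)]*1000)
```

```text
200 179.0; 201 186.0; 202 177.0; 203 177.0; 204 127.0; 205 68.0; 206 58.0; 207 58.0; 208 58.0; 209 58.0; 210 58.0; 211 58.0; 212 58.0; 213 61.0; 214 73.0; 215 78.0; 216 78.0; 217 78.0; 218 78.0; 219 78.0; 220 79.0; 221 79.0; 222 80.0; 223 83.0; 224 95.0; 225 118.0; 226 120.0; 227 120.0; 228 121.0; 229 118.0; 230 115.0; 231 115.0; 232 105.0; 233 104.0; 234 106.0; 235 106.0; 236 106.0; 237 106.0; 238 106.0; 239 107.0; 240 106.0; 241 83.0; 242 50.0; 243 51.0; 244 51.0; 245 51.0; 246 51.0; 247 51.0; 248 51.0; 249 50.0; 250 50.0; 251 50.0; 252 50.0; 253 51.0; 254 61.0; 255 71.0; 256 73.0; 257 72.0; 258 72.0; 259 74.0; 260 75.0; 261 77.0; 262 79.0; 263 80.0; 264 104.0; 265 112.0; 266 113.0; 267 113.0; 268 113.0; 269 112.0; 270 107.0; 271 104.0; 
228 [ 71  37  36  36  40  55  57  73  73  75  74  76  77  78  78  79  78  78
  79  79  83  99 109 111 111 111 112 112 111 111 108 100  95 124 159 160
 161 161 162 161 161 157 144 105  78  78  79  79  76  77  98 117 119 119
 119 110  85  60  46  41  45  49  61 104 139 148]
231 [ 37  37  37  36  40  55  69  74  75  76  77  75  76  75  76  76  77  81

[... 1289 characters left out ...]
46 [ 34  34  33  34  33  60  73  73  72  73  72  74  74  74  74  73  67  55
  49  48  50  50  48  49  50  51  50  51  50  51  51  51  50  52  51  51
  51  51  50  50  50  51  50  51  51  53  64  74  75  76  75  75  75  94
 112 116 111  90  54  36  37  37  37  36  38  44]
249 [ 33  32  33  31  60 109  93  74  74  73  73  72  73  72  73  72  72  72
  68  54  48  50  49  50  50  49  50  51  51  51  51  51  51  51  49  49
  48  49  50  51  49  50  51  55  65  71  72  73  74  75  76  78  78  78
 106 113 146 161 119  55  37  36  37  36  37  37]
(259.8, 237.2) 0.6539113481717528 -2.348183920468272
(259.8, 238) 0.6543366223004344 -1.8381370337602598
(259.8, 239) 0.6548720794560987 -1.199017697827594
```

play_rows(steps=[[[-3,0.28,0,0,0,0,0.2],[-6.13,0.28,0,0,0,0,0.2],[-6.13,0.28,0,0,0,0,0.2],[-6.13,0.28,0,0,0,0,0.2],[-6.13,0.28,2,0,0,0,0.2],[-6.13,0.28,4,0,0,0,0.2],[-6.13,0.28,6,0,0,0,0.2],[-6.13,0.28,8,0,0,0,0.2],[-6.13,0.28,8,0,0,0,0.2],[-6.13,0.28,8,0,0,0,0.2]]])

```text
time_s: 8.57
ee_pos: [0.5086, 0.0046, 0.0595]
eef_rot: [3.141, -0.0, 1.397]
force: [-0.0, 0.2, -1.0]
grip_width: 0.0338
```

Run:
```python
from h import *
o=save(['wrist'],'6');w=o['wrist'];F=w['frame']
ob=ctrl.get_obs();print(ob['time_s'],ob['ee_pos'],ob['force'],ob['grip_width'])
e=ob['ee_pos'];t=[.5073,.004];print('pred tip',proj(w,[*t,.084],True),'spacer top ctr',proj(w,[*t,e[2]+.0154],True))
cv2.imwrite('pics/w6c.png',cv2.resize(F[190:280,205:315],(770,630)[:2] if 0 else (733,600),interpolation=cv2.INTER_CUBIC))
```

```text
8.6167 [0.50923687 0.00438423 0.06052183] [ 0.75205866 -0.33589537 -0.44528964] 0.033592482241167045
pred tip [256.5784536  245.18360433] spacer top ctr [256.69755913 239.77202506]
```

View pics/w6c.png

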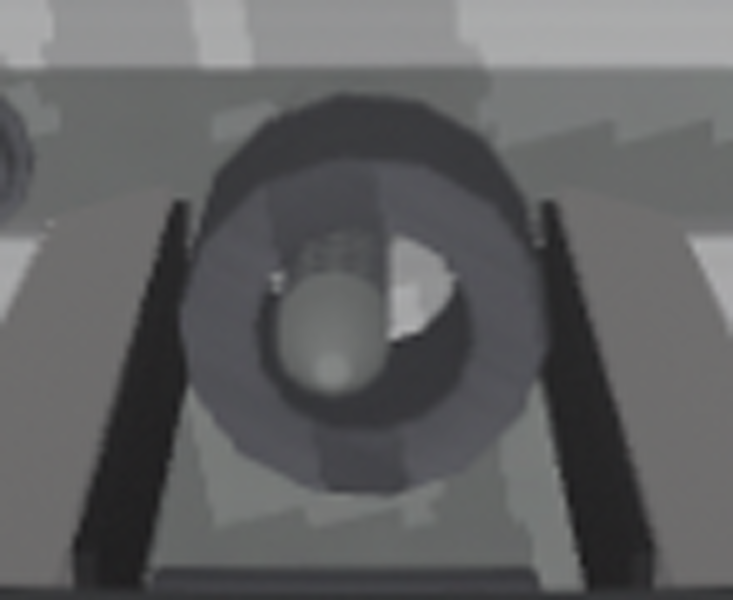

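The stud is inside the bore but sits about 2.9 mm left of its centre. Correct tool x by −0.29 cm and tool y by +0.08 cm, then lower gently.

play_rows(steps=[[[-0.29,0.08,0,0,0,0,0.2],[-0.29,0.08,0,0,0,0,0.2],[-0.29,0.08,0.7,0,0,0,0.2],[-0.29,0.08,1.2,0,0,0,0.2],[-0.29,0.08,1.6,0,0,0,0.2],[-0.29,0.08,2.0,0,0,0,0.2],[-0.29,0.08,2.4,0,0,0,0.2],[-0.29,0.08,2.7,0,0,0,0.2],[-0.29,0.08,2.9,0,0,0,0.2],[-0.29,0.08,3.0,0,0,0,0.2],[-0.29,0.08,3.0,0,0,0,0.2]]])

```text
time_s: 9.53
ee_pos: [0.509, 0.0015, 0.03]
eef_rot: [3.141, -0.001, 1.397]
force: [-4.9, 2.7, 0.3]
grip_width: 0.0334
```

Run:
```python
from h import *
ob=ctrl.get_obs();print(ob['time_s'],ob['ee_pos'],ob['force'],ob['moment'],ob['grip_width'])
```

```text
9.5333 [0.50897026 0.00154628 0.02999985] [-4.89172621  2.69167866  0.26430058] [ 0.49280587  0.8912388  -0.0429663 ] 0.033377917428718776
```

Seated into the 16 mm part with small forces. Lower the last 1.3 mm, release narrowly (guide bolt nearby), lift, and go toward the collar.

play_rows(steps=[[[0,-0.04,0.13,0,0,0,0.2],[0,-0.04,0.13,0,0,0,0.2],[0,-0.04,0.13,0,0,0,0.42],[0,-0.04,0.13,0,0,0,0.42],[0,-0.04,0.13,0,0,0,0.42],[0,-0.04,-2,0,0,0,0.42],[0,-0.04,-5,0,0,0,0.42],[0,-0.04,-9,0,0,0,0.42],[0,0,-13,0,0,0,0.42],[-4,0,-16,0,0,0,0.5],[-8,1,-16,0,0,0,0.6],[-8,1,-16,0,0,0,0.6],[-8,1,-16,0,0,0,0.6]]])

```text
time_s: 10.62
ee_pos: [0.5049, -0.0809, 0.1903]
eef_rot: [3.14, -0.0, 1.394]
force: [1.5, 0.0, -0.0]
grip_width: 0.0564
```

Run:
```python
from h import *
o=save(['wrist'],'7');w=o['wrist'];F=w['frame']
ob=ctrl.get_obs();print(ob['time_s'],ob['ee_pos'],ob['force'],ob['grip_width'])
hsv=cv2.cvtColor(F,cv2.COLOR_BGR2HSV);yaw=-.176;R=np.array([[np.cos(yaw),-np.sin(yaw)],[np.sin(yaw),np.cos(yaw)]])
for nm,lo,hi,z in [('red',(0,130,80),(8,255,255),.017),('yel',(20,130,80),(35,255,255),.02)]:
    m=cv2.inRange(hsv,lo,hi);n,l,s,c=cv2.connectedComponentsWithStats(m)
    for i in range(1,n):
        p=(onz(w,*c[i],z,True)[:2]-[.5073,.004])@R*1000
        if s[i,4]>5 and abs(p[0]+40)<20 and 40<p[1]<120: print(nm,s[i],c[i],p.round(1))
u,v=proj(w,[.507,.003,.044],True);print('pred spacer top',u,v,'tip',proj(w,[.507,.003,.084],True))
x0,y0=int(u)-65,max(int(v)-50,0);print(x0,y0)
cv2.imwrite('pics/w7c.png',cv2.resize(F[y0:y0+100,x0:x0+130],(780,600),interpolation=cv2.INTER_CUBIC))
```

```text
10.6667 [ 0.50475674 -0.07950583  0.1897268 ] [-0.32475317  0.49299782 -0.27238054] 0.056626002800239585
red [396 134   2   9  18] [396.5 138. ] [-43.8  90.4]
yel [394 144   6   6  17] [396.52941176 147.41176471] [-31.9  89.7]
pred spacer top 332.12830378011324 174.3242953548757 tip [341.49827624 181.11367651]
267 124
```

View pics/w7c.png

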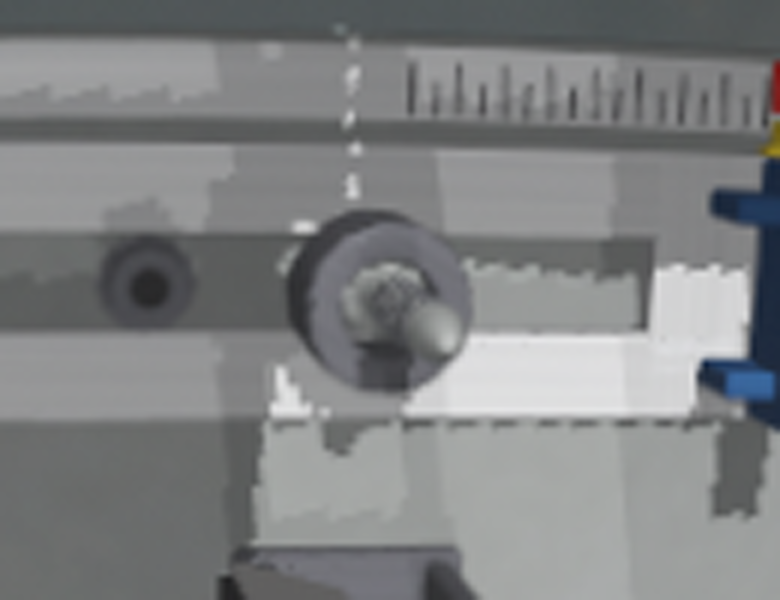

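Spacer sits flat and centred on the plate (ring centre (332,175) px, prediction (332,174)), and the stop is still aligned. Going above the collar.

play_rows(steps=[[[-4,0.5,0,0,0,0,0.7],[-8,1,0,0,0,0,0.7],[-12,1.5,0,0,0,0,0.7],[-16,2,0,0,0,0,0.7],[-20,2.5,0,0,0,0,0.7],[-24,3,0,0,0,0,0.7],[-28,3.5,0,0,0,0,0.7],[-31.7,3.5,0,0,0,0,0.7],[-31.7,3.5,0,0,0,0,0.7],[-31.7,3.5,0,0,0,0,0.7],[-31.7,3.5,0,0,0,0,0.7]]])

```text
time_s: 11.58
ee_pos: [0.4844, -0.3962, 0.1887]
eef_rot: [-3.141, -0.002, 1.396]
force: [-0.3, -0.0, -0.0]
grip_width: 0.0659
```

Run:
```python
from h import *
o=save(['wrist'],'8');w=o['wrist'];F=w['frame'];cv2.imwrite('pics/w8.png',cv2.resize(F,(800,600)))
ob=ctrl.get_obs();e=ob['ee_pos'];print(ob['time_s'],e,ob['eef_rot'],ob['force'],ob['grip_width'])
u,v=proj(w,[.484,-.398,.026],True);print('pred',u,v)
hsv=cv2.cvtColor(F,cv2.COLOR_BGR2HSV);m=cv2.inRange(hsv,(10,90,60),(30,255,255))
n,l,s,c=cv2.connectedComponentsWithStats(m)
for i in range(1,n):
    if s[i,4]>100: print(s[i],c[i],onz(w,*c[i],.013,True))
g=hsv[...,2];x0,y0=int(u),int(v)
S=hsv[y0-34:y0+34:2,x0-34:x0+34:2]
print(S[...,2])
```

```text
11.6333 [ 0.4845771  -0.396004    0.18911388] [-3.14150133e+00 -1.33469738e-03  1.39670845e+00] [0.12841667 0.14866043 0.54347284] 0.06603545570160772
pred 256.99175008589106 182.50340577234138
[ 163    0   58  278 3233] [187.44880916 128.62604392] [ 0.40633472 -0.4694832   0.013     ]
[241 162  34  35 864] [257.41898148 178.96064815] [ 0.4822866  -0.39725339  0.013     ]
[126 262  21  53 584] [134.1130137  287.46917808] [ 0.60839268 -0.60431725  0.013     ]
[372 262  21  52 577] [384.16117851 287.52166378] [ 0.67253058 -0.24147682  0.013     ]
[ 177  308  284   36 2308] [317.72746967 331.2889948 ] [ 0.72815576 -0.34780003  0.013     ]
[[147 147 147 ... 134 135 136]
 [147 148 146 ... 134 134 134]
 [147 146 145 ... 134 132 132]
 ...
 [147 148 146 ... 131 132 132]
 [145 146 146 ... 132 133 133]
 [145 145 145 ... 132 133 133]]
```

Run:
```python
from h import *
w=load('wrist','8');F=w['frame'];hsv=cv2.cvtColor(F,cv2.COLOR_BGR2HSV)
np.set_printoptions(threshold=10**6,linewidth=250)
print(hsv[160:200:2,238:278,2])
m=cv2.inRange(hsv,(10,90,60),(30,255,255))[155:202,235:280]
c=max(cv2.findContours(m,cv2.RETR_EXTERNAL,cv2.CHAIN_APPROX_NONE)[0],key=cv2.contourArea);e=cv2.fitEllipse(c);print(e)
u,v=e[0][0]+235,e[0][1]+155
print([onz(w,u,v,z,True).round(4) for z in(.003,.005)])
```

```text
[[147 147 147 148 149 149 149 145 134 134 134 134 134 134 135 135 134 135 135 135 135 135 135 135 135 135 135 135 136 141 148 147 146 146 147 147 148 148 147 143]
 [146 146 146 147 148 147 142 135 135 134 133 133 134 131 123 126 132 139 149 160 164 165 157 132 132 135 136 135 135 136 142 145 140 143 148 148 149 149 149 143]
 [147 147 147 147 147 142 139 135 134 134 131 138 165 181 187 189 190 190 191 191 192 192 194 195 191 186 182 168 142 128 135 135 135 141 148 149 150 150 149 146]
 [148 148 148 144 135 134 134 133 146 169 185 188 187 185 184 183 184 187 188 187 188 188 189 189 189 190 189 189 189 182 165 134 135 138 144 148 148 148 148 148]
 [148 148 144 138 135 132 134 164 183 185 184 182 182 182 184 186 186 185 186 184 183 187 188 187 186 186 187 187 188 192 200 195 176 144 137 141 147 149 149 148]
 [147 147 143 135 133 159 187 186 182 181 181 181 183 179 158 141 133 132 125 123 123 125 133 141 147 162 177 186 187 191 198 198 198 186 147 136 141 148 149 148]
 [147 148 147 141 166 191 192 188 179 181 183 174 145 123 133 160 172 186 195 196 198 193 183 171 142 121 122 150 177 188 
[... 1632 characters left out ...]
1 144 132 145 145 146 147 147 147 145]
 [146 146 147 147 147 147 148 148 145 137 127 126 145 130 128 128 139 145 147 150 152 153 149 133 126 131 137 134 119 102 112 141 146 146 146 147 147 147 148 147]
 [145 146 146 147 146 146 147 148 148 148 143 139 130  93  94 100 104 112 117 118 114 109 104 104 104  97 117 146 146 146 146 146 146 146 147 147 147 147 145 139]
 [146 146 146 146 146 147 147 147 148 147 146 146 146 146 143 128 102  92  93  93  93  93 110 134 136 141 145 146 146 147 147 147 147 147 147 147 146 143 135 133]]
((22.418474197387695, 24.06400489807129), (33.0460090637207, 33.4866943359375), 95.20315551757812)
[array([ 0.4842, -0.3976,  0.003 ]), array([ 0.4839, -0.3976,  0.005 ])]
```

Collar at (0.484, −0.3976), flange down (hub ring centred on top). Grip its hub, above the flange.

play_rows(steps=[[[-0.15,0,4,0,0,0,0.6],[-0.15,0,8,0,0,0,0.6],[-0.15,0,12,0,0,0,0.6],[-0.15,0,15,0,0,0,0.6],[-0.15,0,17,0,0,0,0.6],[-0.15,0,18,0,0,0,0.6],[-0.15,0,18,0,0,0,0.6],[-0.15,0,18,0,0,0,0.3],[-0.15,0,18,0,0,0,0.15],[-0.15,0,18,0,0,0,0.15],[-0.15,0,18,0,0,0,0.15],[-0.15,0,18,0,0,0,0.15],[-0.15,0,18,0,0,0,0.15]]])

```text
time_s: 12.72
ee_pos: [0.4846, -0.3975, 0.01]
eef_rot: [3.141, -0.001, 1.397]
force: [-0.8, 1.4, 5.8]
grip_width: 0.0266
```

Run:
```python
from h import *
ob=ctrl.get_obs();print(ob['time_s'],ob['ee_pos'],ob['eef_rot'],ob['force'],ob['grip_width'])
```

```text
12.7167 [ 0.48464097 -0.39754426  0.01004702] [ 3.14055223e+00 -6.46935544e-04  1.39659447e+00] [-0.75731162  1.35534266  5.7962495 ] 0.026589262627693674
```

play_rows(steps=[[[0,0,-3,0,0,0,0.15],[0,0,-7,0,0,0,0.15],[0,0,-11,0,0,0,0.15],[3,-0.5,-15,0,0,0,0.15],[7,-1,-15,0,0,0,0.15],[11,-1.6,-15,0,0,0,0.15],[15,-2.2,-15,0,0,0,0.15],[19,-2.8,-15,0,0,0,0.15],[23,-3.4,-15,0,0,0,0.15],[27,-4,-15,0,0,0,0.15],[31,-4.5,-15,0,0,0,0.15],[33.8,-4.8,-15,0,0,0,0.15],[33.8,-4.8,-15,0,0,0,0.15],[33.8,-4.8,-15,0,0,0,0.15],[33.8,-4.8,-15,0,0,0,0.15]]])

```text
time_s: 13.97
ee_pos: [0.4957, -0.0568, 0.1602]
eef_rot: [3.141, -0.0, 1.397]
force: [-0.7, -0.5, -1.5]
grip_width: 0.0268
```

Run:
```python
from h import *
o=save(['wrist'],'9');w=o['wrist'];F=w['frame'];cv2.imwrite('pics/w9.png',cv2.resize(F[160:280,220:380],(800,600),interpolation=cv2.INTER_CUBIC))
ob=ctrl.get_obs();e=ob['ee_pos'];print(ob['time_s'],e,ob['eef_rot'],ob['force'],ob['grip_width'])
np.set_printoptions(threshold=10**6,linewidth=250)
print('pred hub top',proj(w,e+[0,0,.016],True),'tip',proj(w,[.507,.003,.084],True))
g=cv2.cvtColor(F,cv2.COLOR_BGR2HSV)[...,2]
u,v=map(int,proj(w,e+[0,0,.016],True));print(u,v);print(np.c_[np.arange(v-34,v+26,2),g[v-34:v+26:2,u-26:u+27:2]])
```

```text
14.0167 [ 0.4957292  -0.05721424  0.1602116 ] [ 3.14057563e+00 -4.90624510e-04  1.39586830e+00] [ 0.5972321   0.60909395 -1.18735738] 0.02690832131227736
pred hub top [257.46684337 241.4367274 ] tip [325.95342233 202.03339101]
257 241
[[207 158 155 111 127 128 127 125 125 124 126 129 129 128 129 130 130 130 131 128 129 130 129 129 130 130 130 120]
 [209 156 113 125 127 126 126 125 125 127 129 128 128 129 122 114 115 130 128 127 129 128 129 130 130 131 129 127]
 [211 133 124 126 126 125 125 124 127 128 125 104 100  95  94  95  94  95  98 107 117 129 129 129 130 129 127 130]
 [213 118 126 125 125 124 125 127 129 110  94  93  93  95  95  96  95  95  95  94  94 105 130 130 128 127 130 129]
 [215 125 124 124 123 124 127 128 109  92  95  95  95  95  95  94  95  95  94  94  94  92 105 128 127 130 129 128]
 [217 124 122 118 125 127 123  96  91  95  96  94  95  96  95  95  96  95  95  95  94  94  93  99 129 128 127 125]
 [219 100  97 100 127 127 112  91  93  95  95  95  99 103 115 125 124 102  98  96  94  93  92  92 100 127 126 105]
 [221  97  98  89  40 124  92  92  93  96 120 137 142 144 14
[... 1885 characters left out ...]
  86  35]
 [255  33  35  34 104 111 111 110 148 149 150 149 149 149 149 146 145 146 151 153 156 157 154 118 109 110 106  37]
 [257  34  34  33 110 111 112 111 111 127 152 153 153 151 149 148 151 153 156 160 159 134 117 110 109 110 110  38]
 [259  33  33  33 110 112 112 110 111 111 112 129 155 152 151 155 157 160 164 135 112 110 110 110 110 110 109  45]
 [261  33  34  32 112 111 111 111 112 112 112 111 111 113 114 114 114 118 112 109 110 110 109 109 109 109 109  60]
 [263  33  32  47 104 103 103 102 102 102 103 102 102 101 101 102 102 103 102 102 103 103 102 102 103 104 104  64]
 [265  33  32  79 104 104 105 102 102 102 102 102 101 102 102 101 102 101 101 102 103 103 103 103 103 102 103  77]]
```

View pics/w9.png

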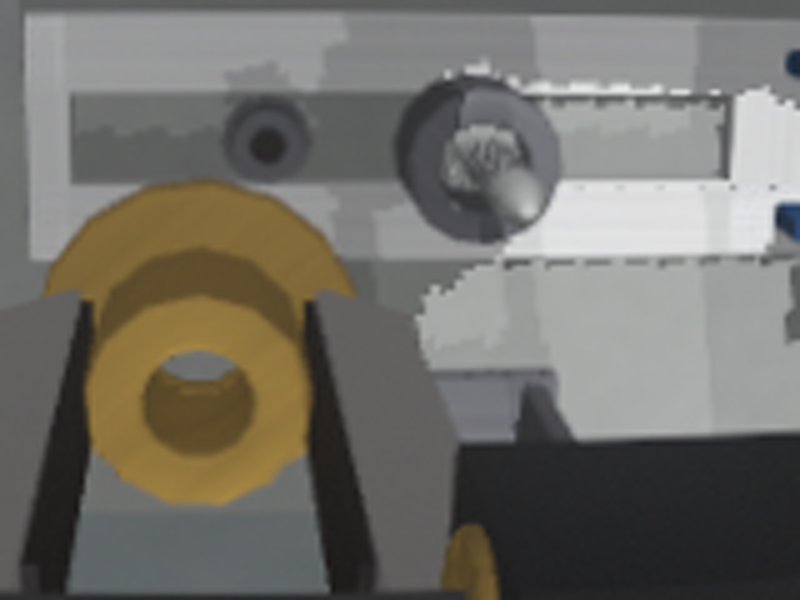

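The picture shows the collar held upright (hub centre crop (198,400), flange below) and the stud tip near (524,203) with the spacer seated. Computing the relative shift.

Run:
```python
from h import *
w=load('wrist','9');yaw=1.3962;X=np.array([np.cos(yaw),np.sin(yaw)]);Y=np.array([np.sin(yaw),-np.cos(yaw)])
F=w['frame'];g=cv2.cvtColor(F,cv2.COLOR_BGR2GRAY)
np.set_printoptions(linewidth=250);print(g[184:208,308:334])
h=onz(w,259.7,240.0,.1602+.016,True)[:2]
for t in [(324.8,200.6),(324.2,200),(325.5,202)]:
    s=onz(w,*t,.084,True)[:2];print(t,s,(s-h)@X*1000,(s-h)@Y*1000)
print('hub',h)
# spacer ring top centre and w6 check
w=load('wrist','6');s=onz(w,254.8,245.5,.084,True)[:2];r=onz(w,259.6,238.8,.0597+.0154,True)[:2];print('w6',s,(s-r)@X*1000,(s-r)@Y*1000)
w=load('wrist','5');s=onz(w,186.3,208,.084,True)[:2];print('w5',s)
w=load('wrist','7');s=onz(w,340,179.8,.084,True)[:2];print('w7',s)
```

```text
[[ 75  75  77  67 102 102 103  98  98  98 102 102  92  99 108 117 116 117 119 120 121 116 154 168 169 169]
 [ 75  75  75  66  99 103 149 147 146 147 145 105  96  93 102 115 116 116 117 118 120 116 139 164 169 169]
 [ 78  76  77 115 141 140 159 158 158 159 158 141 144 144 123  99 109 116 117 117 118 119 122 146 160 162]
 [ 77  77  87 142 150 146 144 145 147 147 130 146 154 160 145  87  96 115 118 117 117 117 115 127 152 155]
 [ 76  95 100 130 138 132 133 114 135 120 107 118 130 142 144  95  80 107 117 118 117 118 117 120 152 155]
 [ 77 108 105 105 121 120 116  92 129  98 119 102 108 113 125 100  67  89 112 116 117 118 118 120 150 155]
 [ 81 107 104  96 106 109  90 100 122  94 117  99 101  98 108 116  78  74 105 117 117 117 119 117 148 155]
 [ 83 110 107  97  93 100  86 103 111  80 110  98 115 118 102  99  72  68 101 117 118 118 118 117 144 154]
 [ 84 110 111 115  95  83  97  87 100 100 103  92 121 112  97  89  86  73  99 116 118 118 118 117 139 154]
 [ 89 102 130 126 105  84  81  89  83 106 109  90 123 112 112 113 107  92  98 115 116 117 118 117 133 154]
 [ 89  98 142 123 109  87  72 
[... 1141 characters left out ...]
 221]
 [ 79  78  78  79  79  78  78  77  68  67  68  70  82 106 102  96  92 129 186 207 217 223 223 223 223 222]
 [110  84  80  78  78  80  80  79  68  68  67  67  79 105 104 130 161 188 211 212 221 225 225 225 226 225]
 [149 129 101  85  82  82  81  80  67  66  67  66  80 124 176 208 209 211 212 211 220 225 225 225 225 225]]
(324.8, 200.6) [0.5054803  0.00209769] 58.78763823878518 0.2173118060477021
(324.2, 200) [0.50482688 0.00161416] 58.19794955685699 -0.3421760263701487
(325.5, 202) [0.50689438 0.00258695] 59.5151043246413 1.5249039779682405
hub [ 0.49505426 -0.05575844]
w6 [0.50732113 0.00298051] -2.705717236432237 0.4874653101595771
w5 [0.50651968 0.00432984]
w7 [0.50540648 0.00160517]
```

play_rows(steps=[[[3,0.1,0,0,0,0,0.15],[5.95,0.1,0,0,0,0,0.15],[5.95,0.1,0,0,0,0,0.15],[5.95,0.1,0,0,0,0,0.15],[5.95,0.1,3,0,0,0,0.15],[5.95,0.1,5,0,0,0,0.15],[5.95,0.1,6.5,0,0,0,0.15],[5.95,0.1,7.1,0,0,0,0.15],[5.95,0.1,7.5,0,0,0,0.15],[5.95,0.1,7.8,0,0,0,0.15],[5.95,0.1,8.0,0,0,0,0.15],[5.95,0.1,8.0,0,0,0,0.15]]])

```text
time_s: 15.02
ee_pos: [0.5073, 0.0009, 0.0805]
eef_rot: [3.14, -0.0, 1.396]
force: [-0.3, 1.1, -1.2]
grip_width: 0.0265
```

Run:
```python
from h import *
o=save(['wrist'],'10');w=o['wrist'];F=w['frame']
ob=ctrl.get_obs();e=ob['ee_pos'];print(ob['time_s'],e,ob['eef_rot'],ob['force'],ob['moment'],ob['grip_width'])
np.set_printoptions(threshold=10**6,linewidth=250)
g=cv2.cvtColor(F,cv2.COLOR_BGR2HSV)
print('pred tip',proj(w,[.5062,.0024,.084],True))
print(g[222:258:2,244:276,1])
```

```text
15.0667 [0.50739288 0.00092442 0.08067024] [ 3.13983670e+00 -2.89764493e-04  1.39572005e+00] [-0.17883914 -0.48412865 -1.02987895] [0.04025802 0.01795373 0.02424484] 0.02681302672835718
pred tip [260.34542839 231.73551186]
[[134 135 135 137 140 141 143 141 142 142 141 141 143 144 142 141 141 142 142 143 142 141 141 142 142 141 141 139 132 129 130 131]
 [136 141 143 142 141 143 142 143 142 142 142 142 143 143 140 142 141 142 139 140 141 141 144 143 140 143 142 142 142 140 135 130]
 [142 142 147 142 143 144 141 143 141 143 141 144 141 144 143 143 141 140 144 143 143 141 144 141 143 143 141 141 142 142 140 140]
 [142 144 143 145 143 145 144 144 144 144 145 143 142 142 145 141 143 143 141 142 144 144 143 143 145 144 142 142 142 143 142 141]
 [144 145 143 143 144 144 143 143 144 142 136 109  86  73  40  13  23  43  68 125 142 141 141 143 145 142 142 141 142 142 144 143]
 [142 143 142 144 143 144 143 137  91   6   6   0   5   3   2   4   2   2   4   2   5   8  51 131 142 143 143 143 143 142 142 143]
 [145 144 145 145 146 143 141 138 138 101  21   9   3   6   5   2   4   4   2   7   5   3  
[... 781 characters left out ...]
138 138 139 139 142 143 145 144 143 145 145]
 [145 144 144 146 147 145 147 142 144 144 141 138 141 142 142 139 140 140 140 140 140 142 141 142 144 143 144 146 145 146 143 144]
 [145 144 146 147 144 145 145 147 145 147 145 146 143 142 141 144 143 144 142 143 146 146 145 145 145 143 145 144 144 146 147 144]
 [146 147 145 144 146 144 146 144 145 145 146 146 145 146 143 145 145 146 144 146 145 146 147 145 145 146 144 146 146 145 144 144]
 [145 147 147 145 145 145 144 144 145 146 145 146 146 146 146 145 147 145 144 146 148 145 145 146 145 144 145 144 145 144 137  99]
 [ 26  48 104 145 146 147 147 147 146 146 145 144 145 145 146 147 146 145 144 145 145 145 145 144 144 144 145 143 121  94  50  10]]
```

No contact force with the tip already about 13 mm inside the bore. Lower further in small steps.

play_rows(steps=[[[0,0,0.3,0,0,0,0.15],[0,0,0.6,0,0,0,0.15],[0,0,0.9,0,0,0,0.15],[0,0,1.1,0,0,0,0.15],[0,0,1.1,0,0,0,0.15]]])

```text
time_s: 15.48
ee_pos: [0.5072, 0.0009, 0.0691]
eef_rot: [3.141, -0.0, 1.396]
force: [0.5, 0.1, -1.8]
grip_width: 0.027
```

Run:
```python
from h import *
o=save(['wrist'],'11');w=o['wrist'];F=w['frame']
ob=ctrl.get_obs();e=ob['ee_pos'];print(ob['time_s'],e,ob['force'],ob['moment'],ob['grip_width'])
np.set_printoptions(threshold=10**6,linewidth=250)
g=cv2.cvtColor(F,cv2.COLOR_BGR2HSV)
print(g[222:258:2,244:276,1]);print(g[226:256:2,244:276,2])
```

```text
15.5333 [0.50731018 0.00092493 0.06941665] [-0.55364613 -0.13439029 -1.31462414] [-0.02896194  0.05835913  0.00422542] 0.026822704245629967
[[134 134 135 138 142 139 142 143 141 142 142 142 141 141 142 142 142 142 144 144 142 141 143 141 141 142 141 139 134 131 130 130]
 [136 138 142 141 142 142 143 142 141 141 140 142 142 142 141 141 141 141 141 141 142 142 143 141 141 142 143 142 140 141 134 130]
 [141 142 143 143 142 141 142 142 143 142 141 141 142 141 142 143 141 141 142 142 140 142 142 142 142 143 141 141 142 140 141 141]
 [142 143 144 144 142 145 143 143 141 143 143 144 143 141 141 143 143 142 142 143 143 144 143 144 142 144 144 143 143 141 142 142]
 [142 141 143 141 144 143 143 143 142 142 134 107  90  76  41  19  28  51  73 127 143 141 143 142 145 145 143 141 142 143 144 143]
 [143 141 143 143 143 144 143 135  93   9   3   3   2   5   5   5   2   2   2   2   2   7  50 126 140 143 143 142 143 143 143 143]
 [144 144 143 146 145 144 139 140 134  89   5   5   7   7   5   2   5   2   0   2   2   5   7   5  41 118 144 143 145 144 143 143]
 [144 143 144 143 144 142 135 135 138  96  
[... 2664 characters left out ...]
104 102 102 101 103 121 146 159 158 158 159]
 [156 155 155 153 152 144 118 100  99 100  99 100 101 101 102 104 105 106 105 104 104 104 104 104 113 131 137 145 155 156 157 159]
 [154 154 154 153 153 153 151 137 121 111 106 106 105 106 105 106 105 105 106 105 105 107 113 124 134 136 135 134 147 161 162 162]
 [154 153 154 157 159 159 158 159 157 156 147 132 121 117 117 117 116 116 118 124 131 137 138 136 136 135 136 136 151 164 165 167]
 [157 160 161 161 160 160 160 159 158 159 159 159 155 145 145 146 146 146 144 140 137 135 135 135 136 137 136 137 146 163 169 167]
 [161 162 162 161 161 161 161 161 161 161 161 161 155 140 139 138 137 135 135 134 135 136 136 137 136 136 137 138 137 155 162 142]]
```

The stud shows through the bore slightly right of centre (about 0.9 mm). Shift +0.08 cm in x and lower to seat.

play_rows(steps=[[[0.08,0,0.3,0,0,0,0.15],[0.08,0,0.6,0,0,0,0.15],[0.08,0,0.9,0,0,0,0.15],[0.08,0,1.15,0,0,0,0.15],[0.08,0,1.3,0,0,0,0.15],[0.08,0,1.4,0,0,0,0.15],[0.08,0,1.4,0,0,0,0.15]]])

```text
time_s: 16.12
ee_pos: [0.5074, 0.0017, 0.0552]
eef_rot: [3.141, -0.0, 1.396]
force: [-1.1, -0.2, -0.6]
grip_width: 0.0266
```

Run:
```python
from h import *
ob=ctrl.get_obs();e=ob['ee_pos'];print(ob['time_s'],e,ob['force'],ob['moment'],ob['grip_width'])
```

```text
16.1167 [0.50738709 0.00167201 0.05515616] [-1.13923915 -0.22389529 -0.64659664] [ 0.02790986  0.01554937 -0.00569351] 0.02662806740179631
```

No forces, flange about 1 mm above the spacer. Set it down, release and lift clear.

play_rows(steps=[[[0,0,0.12,0,0,0,0.15],[0,0,0.12,0,0,0,0.15],[0,0,0.12,0,0,0,0.45],[0,0,0.12,0,0,0,0.45],[0,0,0.12,0,0,0,0.45],[0,0,-2,0,0,0,0.45],[0,0,-5,0,0,0,0.45],[0,0,-9,0,0,0,0.45],[0,-1,-13,0,0,0,0.45],[0,-5,-16,0,0,0,0.45],[0,-8,-17,0,0,0,0.45],[0,-8,-17,0,0,0,0.45],[0,-8,-17,0,0,0,0.45]]])

```text
time_s: 17.2
ee_pos: [0.4281, 0.0158, 0.2266]
eef_rot: [3.137, -0.001, 1.396]
force: [0.2, 0.3, 0.5]
grip_width: 0.0424
```

Run:
```python
from h import *
o=save(['wrist','scene','side'],'12');w=o['wrist'];F=w['frame']
ob=ctrl.get_obs();e=ob['ee_pos'];print(ob['time_s'],e,ob['force'],ob['grip_width'])
yaw=-.176;R=np.array([[np.cos(yaw),-np.sin(yaw)],[np.sin(yaw),np.cos(yaw)]]);t=np.array([.5062,.0024])
hsv=cv2.cvtColor(F,cv2.COLOR_BGR2HSV)
for nm,lo,hi,z in [('red',(0,130,80),(8,255,255),.017),('yel',(20,130,80),(35,255,255),.02),('brass',(10,90,50),(30,255,255),.06),('orange',(3,150,80),(17,255,255),.199)]:
    m=cv2.inRange(hsv,lo,hi);n,l,s,c=cv2.connectedComponentsWithStats(m)
    for i in range(1,n):
        p=(onz(w,*c[i],z,True)[:2]-t)@R*1000
        if s[i,4]>8 and (abs(p)<140).all(): print(nm,s[i],c[i],p.round(1))
for k in('scene','side'):
    d=o[k]['frame'];h=cv2.cvtColor(d,cv2.COLOR_BGR2HSV);m=cv2.inRange(h,(5,180,120),(17,255,255))
    n,l,s,c=cv2.connectedComponentsWithStats(m);print(k,[(s[i],c[i].round(1)) for i in range(1,n) if s[i,4]>15 and s[i,0]<310 and s[i,0]>260])
w1=load('wrist','1')
for p in([.612,-.010,.197],[.6105,-.0162,.197]): print(proj(w1,p,True),proj(o['scene'],p),proj(o['side'],p),proj(w,p,True))
h1=cv2.cvtColor(w1['frame'],cv2.COLOR_BGR2HSV);m=cv2.inRange(h1,(3,150,60),(17,255,255));n,l,s,c=cv2.connectedComponentsWithStats(m);print([(s[i],c[i]) for i in range(1,n) if s[i,4]>30])
cv2.imwrite('pics/w12.png',cv2.resize(F,(800,600)))
```

```text
17.35 [0.42879487 0.01550654 0.22439315] [-0.03420552 -0.73048531 -0.04753511] 0.042220325526841955
red [325 198   2   7  10] [325.7 201.3] [-43.2  91.6]
yel [323 207   6   6  17] [325.52941176 210.41176471] [-31.   91.4]
yel [243 226  32  30 379] [258.57519789 240.97889182] [13.5 -0.6]
yel [178 268   6   8  20] [180.3  272.45] [  67.2 -117.9]
yel [168 272  13  46 233] [172.49356223 297.02575107] [ 113.1 -136.1]
yel [339 272  12  46 250] [345.872 297.416] [113.3 137. ]
brass [323 207   6   6  21] [325.66666667 210.38095238] [-43.2  82.1]
brass [243 225  33  32 717] [258.83682008 239.12273361] [-5.7 -0.2]
brass [168 264  17  54 512] [174.43164062 290.63867188] [  74.9 -117.6]
brass [334 264  17  54 513] [343.76998051 290.72319688] [ 74.5 118.1]
scene []
side [(array([285, 147,   9,  14,  74], dtype=int32), array([289.1, 153.2]))]
[218.90000375 343.36239191] [274.05311193 147.74393237] [289.07894031 153.29348363] [264.85295926 386.11087343]
[212.33877201 343.26808443] [274.93750753 148.74336685] [288.74092473 154.08145832] [258.66743407 385.89886442]
[(array([205, 322,  18,  22, 313], dtype=int32), array([214.10543131, 333.53035144]))]
```

Lever angle ≈1.84 from the triangulated grip (0.612, −0.0145, 0.198). I'll check the collar's seating numerically before moving the lever.

Run:
```python
from h import *
w=load('wrist','12');hsv=cv2.cvtColor(w['frame'],cv2.COLOR_BGR2HSV)
m=cv2.inRange(hsv,(10,90,50),(30,255,255));n,l,s,c=cv2.connectedComponentsWithStats(m);i=l[228:250,250:268].max();print(s[i],c[i])
a=np.linspace(0,6.28,60)
for z0 in(.044,.047,.05):
    P=[proj(w,[.5062+r*np.cos(b),.0024+r*np.sin(b),z],True) for b in a for r,z in((.022,z0),(.022,z0+.005),(.014,z0+.026))]
    P=np.array(P);print(z0,P.min(0),P.max(0),proj(w,[.5062,.0024,z0+.026],True))
np.set_printoptions(threshold=10**6,linewidth=250)
print(hsv[222:262:2,240:278,1])
yaw=-.176;t=np.array([.5062,.0024]);R=np.array([[np.cos(yaw),-np.sin(yaw)],[np.sin(yaw),np.cos(yaw)]])
print('grip fix',R.T@(np.array([.612,-.0145])-t))
for A in np.linspace(1.84,0,11):print(round(A,2),np.round([72-128*np.cos(A),76+128*np.sin(A)],1))
```

```text
[243 225  33  32 717] [258.83682008 239.12273361]
0.044 [241.99820079 222.66774775] [276.01975991 256.74422415] [258.98867092 246.50763197]
0.047 [241.87054768 223.43998766] [276.143386   257.79350152] [258.98656757 247.4971931 ]
0.05 [241.7410998  224.22384047] [276.26874228 258.85822636] [258.98443271 248.50180342]
[[  2   2   2   4   2   2   2   2   2   2   2   2   2   2   4   4   2   2   2   4   4   2   4   2   2   4   2   2   2   4   2   2   3   2   1   1   1   0]
 [  2   2   2   2   2   2   2   0   0   0   2   2   2   5   3   3  15  34  55  55  69  67  19   4   3   2   0   2   2   0   0   2   2   2   3   2   1   1]
 [  5   5   0   3   3   5   3   3   3   0   8  53 108 130 133 134 130 132 132 131 133 129 129 128 126 124 111  71  11   3   5   3   7   2   4   4   4   4]
 [  6   6   3   6   6   6   6  14  79 125 133 132 131 134 133 131 131 131 132 130 132 131 131 129 129 130 131 131 124 107  53   5   5   7   4   5   5   5]
 [  6   3   3   3   3   8  62 126 134 134 132 133 132 131 132 134 134 132 134 131 133 131 129 129 130 131 129 131 132 137 134 125  68   5   6   5   6   5]
 [  3 
[... 1857 characters left out ...]
 7   7   3   3   6   6   3   2   5   5   2   7   5   7  34  74 109 124 124 116 117 112  86  53  26  12   2   5   6   3   6   3   0   3   5   5   3   5]
 [  5   7   6   3   6   6   3   5   5   5   5   5   7   5   5   5   5   5   5   2   2   2   5   2   2   2   2   2   5   3   6   3   3   3   2   5   4   3]
 [  5   6   6   6   6   3   3   3   5   5   5   5   5   5   2   2   5   5   5   5   5   5   2   5   5   2   5   5   3   3   6   6   3   3   5   2   2   3]]
grip fix [0.10712466 0.00188589]
1.84 [106.  199.4]
1.66 [ 82.9 203.5]
1.47 [ 59.4 203.4]
1.29 [ 36.3 198.9]
1.1 [ 14.4 190.3]
0.92 [ -5.5 177.8]
0.74 [-22.9 161.9]
0.55 [-37.  143.1]
0.37 [-47.4 122. ]
0.18 [-53.8  99.4]
0.0 [-56.  76.]
```

Collar seating agrees with prediction (bbox 243–276 × 225–257 against 242–276 × 223–257). Go over the lever grip, then down around it.

play_rows(steps=[[[0,0,-3,0,0,0,0.6],[0.1,4,-5,0,0,0,0.6],[0.2,8,-5,0,0,0,0.6],[0.24,12,-5,0,0,0,0.6],[0.24,16,-5,0,0,0,0.6],[0.24,18.6,-5,0,0,0,0.6],[0.24,18.6,-5,0,0,0,0.6],[0.24,18.6,-5,0,0,0,0.6],[0.24,18.6,-5,0,0,0,0.6]]])

```text
time_s: 18.1
ee_pos: [0.6122, -0.0146, 0.2731]
eef_rot: [-3.139, 0.0, 1.396]
force: [-0.2, 0.3, 0.1]
grip_width: 0.0565
```

Run:
```python
from h import *
o=save(['wrist','scene','side'],'13');w=o['wrist'];F=w['frame']
ob=ctrl.get_obs();e=ob['ee_pos'];print(ob['time_s'],e,ob['eef_rot'],ob['force'],ob['grip_width'])
hsv=cv2.cvtColor(F,cv2.COLOR_BGR2HSV);m=cv2.inRange(hsv,(3,150,50),(17,255,255));n,l,s,c=cv2.connectedComponentsWithStats(m)
print([(s[i],c[i]) for i in range(1,n) if s[i,4]>60])
for p in ([.612,-.0145,.198],[.616,-.0155,.219],[.6075,-.0145,.177]): print(p,proj(w,p,True))
print('finger tips',proj(w,e,True))
```

```text
18.25 [ 0.61188735 -0.01439966  0.27479339] [3.14122600e+00 5.25683905e-05 1.39578755e+00] [-0.21719705 -0.64381408 -0.08813014] 0.05624368876692942
[(array([248, 183,  20,  36, 588], dtype=int32), array([257.56972789, 200.91156463]))]
[0.612, -0.0145, 0.198] [258.63031671 201.74675097]
[0.616, -0.0155, 0.219] [258.20672518 213.13439128]
[0.6075, -0.0145, 0.177] [257.86617582 191.58624921]
finger tips [258.41576371 232.31942485]
```

The handle is where predicted. Descend around it and pinch lightly.

play_rows(steps=[[[-0.12,0,2,0,0,0,0.6],[-0.12,0,4.5,0,0,0,0.6],[-0.12,0,7,0,0,0,0.6],[-0.12,0,8.7,0,0,0,0.6],[-0.12,0,9.4,0,0,0,0.6],[-0.12,0,9.4,0,0,0,0.6],[-0.12,0,9.4,0,0,0,0.3],[-0.12,0,9.4,0,0,0,0.12],[-0.12,0,9.4,0,0,0,0.12],[-0.12,0,9.4,0,0,0,0.12],[-0.12,0,9.4,0,0,0,0.12],[-0.12,0,9.4,0,0,0,0.12]]], force=10)

```text
time_s: 19.25
ee_pos: [0.6118, -0.0156, 0.1811]
eef_rot: [3.141, -0.0, 1.396]
force: [0.0, 0.0, -1.3]
grip_width: 0.0194
```

Run:
```python
from h import *
ob=ctrl.get_obs();e=ob['ee_pos'];print(ob['time_s'],e,ob['eef_rot'],ob['force'],ob['grip_width'])
a0=1.84
# tool y = fixture x ; tool z = -fixture z
for A in np.r_[np.arange(1.78,0.05,-.12),0.1,0.0]:print(round(A,2),np.round([12.8*(np.cos(a0)-np.cos(A)),12.8*(np.sin(a0)-np.sin(A))],2))
```

```text
19.25 [ 0.61178956 -0.0155645   0.18111097] [ 3.14080695e+00 -4.97431566e-06  1.39588504e+00] [ 0.04396707  0.00464555 -1.27611493] 0.01942433195056637
1.78 [-0.75 -0.18]
1.66 [-2.26 -0.41]
1.54 [-3.8  -0.45]
1.42 [-5.33 -0.32]
1.3 [-6.83  0.01]
1.18 [-8.28  0.5 ]
1.06 [-9.66  1.17]
0.94 [-10.95   2.  ]
0.82 [-12.14   2.98]
0.7 [-13.19   4.09]
0.58 [-14.11   5.32]
0.46 [-14.87   6.66]
0.34 [-15.47   8.07]
0.22 [-15.9    9.55]
0.1 [-16.14  11.06]
0.1 [-16.14  11.06]
0.0 [-16.2   12.34]
```

play_rows(steps=[[[0,-0.75,-0.18,0,0,0,0.12],[0,-2.26,-0.41,0,0,0,0.12],[0,-3.8,-0.45,0,0,0,0.12],[0,-5.33,-0.32,0,0,0,0.12],[0,-6.83,0.01,0,0,0,0.12],[0,-8.28,0.5,0,0,0,0.12],[0,-9.66,1.17,0,0,0,0.12],[0,-10.95,2.0,0,0,0,0.12],[0,-10.95,2.0,0,0,0,0.12]]])

```text
time_s: 20.0
ee_pos: [0.5013, 0.0033, 0.1602]
eef_rot: [-3.14, 0.001, 1.396]
force: [-4.9, -3.9, 1.4]
grip_width: 0.0182
```

Run:
```python
from h import *
ob=ctrl.get_obs();e=ob['ee_pos'];print(ob['time_s'],e,ob['eef_rot'],ob['force'],ob['moment'],ob['grip_width'])
```

```text
20.0 [0.50132868 0.00331968 0.16024071] [-3.14025558e+00  1.28839167e-03  1.39591896e+00] [-4.94213367 -3.86383794  1.39948448] [-0.84866972  0.856728    0.01314249] 0.018207233680771328
```

play_rows(steps=[[[0,-1.19,0.98,0,0,0,0.12],[0,-2.24,2.09,0,0,0,0.12],[0,-3.16,3.32,0,0,0,0.12],[0,-3.92,4.66,0,0,0,0.12],[0,-4.52,6.07,0,0,0,0.12],[0,-4.95,7.55,0,0,0,0.12],[0,-5.15,8.6,0,0,0,0.12],[0,-5.19,9.06,0,0,0,0.12],[0,-5.19,9.06,0,0,0,0.12]]])

```text
time_s: 20.75
ee_pos: [0.4493, 0.0122, 0.0692]
eef_rot: [-3.139, 0.002, 1.396]
force: [-2.9, -2.3, -3.6]
grip_width: 0.0182
```

Run:
```python
from h import *
o=save(['wrist','side','scene'],'14');w=o['wrist'];F=w['frame'];cv2.imwrite('pics/w14.png',cv2.resize(F[130:330,120:400],(800,571)))
ob=ctrl.get_obs();e=ob['ee_pos'];print(ob['time_s'],e,ob['eef_rot'],ob['force'],ob['moment'],ob['grip_width'])
for k in o:
    h=cv2.cvtColor(o[k]['frame'],cv2.COLOR_BGR2HSV);m=cv2.inRange(h,(3,170,60),(15,255,255))
    n,l,s,c=cv2.connectedComponentsWithStats(m);print(k,[(s[i],c[i].round(1)) for i in range(1,n) if s[i,4]>15 and 200<s[i,0]<310])
    yaw=-.176
    for a in(0,.1,.2):
        r=.072-.128*np.cos(a);print(a,proj(o[k],[.5062+r*np.cos(yaw),.0024+r*np.sin(yaw),.076+.128*np.sin(a)],k=='wrist'))
```

```text
20.9 [0.44942157 0.01223763 0.06981059] [-3.13858377e+00  1.58649982e-03  1.39589310e+00] [-5.10839007 -2.58768913 -2.1559588 ] [-0.4831363  0.877552   0.0287757] 0.018124800395318476
wrist [(array([ 244,  214,   31,   65, 1836], dtype=int32), array([259. , 246.8]))]
0 [258.65909431 238.29403368]
0.1 [258.56833134 247.42024754]
0.2 [258.46399676 259.8288528 ]
side [(array([240, 180,   5,   5,  18], dtype=int32), array([241.4, 181.9]))]
0 [236.79874371 184.69236895]
0.1 [236.99616993 181.15537565]
0.2 [237.58540975 177.66120425]
scene [(array([284, 263,  79,  73, 373], dtype=int32), array([321. , 301.1]))]
0 [237.30010714 188.39048749]
0.1 [237.34403844 185.94424976]
0.2 [237.69078618 183.35887794]
```

Handle held at a≈0.1. Press down the last part.

play_rows(steps=[[[0,-0.03,0.4,0,0,0,0.12],[0,-0.05,0.8,0,0,0,0.12],[0,-0.06,1.1,0,0,0,0.12],[0,-0.06,1.3,0,0,0,0.12],[0,-0.06,1.4,0,0,0,0.12],[0,-0.06,1.4,0,0,0,0.12]]])

```text
time_s: 21.4
ee_pos: [0.4489, 0.0123, 0.056]
eef_rot: [-3.139, 0.002, 1.396]
force: [-4.5, -1.6, 4.0]
grip_width: 0.0181
```

Run:
```python
from h import *
ob=ctrl.get_obs();e=ob['ee_pos'];print(ob['time_s'],e,ob['eef_rot'],ob['force'],ob['moment'],ob['grip_width'])
```

```text
21.4 [0.44887353 0.0123055  0.05596028] [-3.13863363e+00  1.65109334e-03  1.39596840e+00] [-4.51614648 -1.55313348  3.96745559] [-0.44735193  0.82406185  0.02763111] 0.018115554247817266
```

play_rows(steps=[[[0,0,0.1,0,0,0,0.12],[0,0,0.2,0,0,0,0.12],[0,0,0.2,0,0,0,0.12]]])

```text
time_s: 21.65
ee_pos: [0.4495, 0.0122, 0.0547]
eef_rot: [-3.14, 0.002, 1.396]
force: [-4.2, -2.4, 9.2]
grip_width: 0.0179
```

Run:
```python
from h import *
ob=ctrl.get_obs();e=ob['ee_pos'];print(ob['time_s'],e,ob['force'],ob['moment'],ob['grip_width'])
```

```text
21.65 [0.44949579 0.01219488 0.05468436] [-4.15026195 -2.39618371  9.19978576] [-0.48494908  0.74607805 -0.0576358 ] 0.01789349570427982
```

play_rows(steps=[[[0,0,0.1,0,0,0,0.12],[0,0,0.2,0,0,0,0.12],[0,0,0.2,0,0,0,0.12]]])

```text
time_s: 21.9
ee_pos: [0.4502, 0.0121, 0.0535]
eef_rot: [3.141, 0.002, 1.396]
force: [-4.2, -2.2, 10.3]
grip_width: 0.0183
```

Run:
```python
from h import *
o=save(['wrist'],'15')
ob=ctrl.get_obs();e=ob['ee_pos'];print(ob['time_s'],e,ob['force'],ob['moment'],ob['grip_width'])
F=o['wrist']['frame'];cv2.imwrite('pics/w15.png',cv2.resize(F[130:330,120:400],(800,571)))
h=cv2.cvtColor(F,cv2.COLOR_BGR2HSV);m=cv2.inRange(h,(3,170,60),(15,255,255));n,l,s,c=cv2.connectedComponentsWithStats(m);print([(s[i],c[i]) for i in range(1,n) if s[i,4]>100])
```

```text
21.95 [0.4501883  0.01208321 0.05347906] [-4.15237212 -2.62800636  9.95852582] [-0.53016917  0.78829526 -0.01607891] 0.018041664671816348
[(array([ 244,  213,   32,   66, 1924], dtype=int32), array([259.1522869 , 246.10446985]))]
```

Force has levelled off at about 10 N (pads slipping), so the lever bears on the collar. Release, lift, and look.

play_rows(steps=[[[0,0,-0.1,0,0,0,0.12],[0,0,-0.1,0,0,0,0.45],[0,0,-0.1,0,0,0,0.45],[0,0,-0.1,0,0,0,0.45],[0,0,-0.1,0,0,0,0.45],[0,0,-2,0,0,0,0.45],[0,0,-5,0,0,0,0.45],[0,0,-9,0,0,0,0.45],[0,0,-13,0,0,0,0.45],[0,-2,-16,0,0,0,0.45],[0,-3,-17,0,0,0,0.45],[0,-3,-17,0,0,0,0.45],[0,-3,-17,0,0,0,0.45],[0,-3,-17,0,0,0,0.45]]])

```text
time_s: 23.12
ee_pos: [0.4207, 0.0175, 0.2223]
eef_rot: [-3.14, 0.002, 1.396]
force: [-0.9, -0.4, 0.6]
grip_width: 0.0427
```

Run:
```python
from h import *
o=save(['wrist','side','scene'],'16');w=o['wrist'];F=w['frame']
ob=ctrl.get_obs();print(ob['time_s'],ob['ee_pos'],ob['force'],ob['grip_width'])
yaw=-.176;R=np.array([[np.cos(yaw),-np.sin(yaw)],[np.sin(yaw),np.cos(yaw)]]);t=np.array([.5062,.0024])
hsv=cv2.cvtColor(F,cv2.COLOR_BGR2HSV)
for nm,lo,hi,z in [('red',(0,130,80),(8,255,255),.017),('yel',(20,130,80),(35,255,255),.02)]:
    m=cv2.inRange(hsv,lo,hi);n,l,s,c=cv2.connectedComponentsWithStats(m)
    for i in range(1,n):
        p=(onz(w,*c[i],z,True)[:2]-t)@R*1000
        if s[i,4]>5 and abs(p[0]+38)<15 and 60<p[1]<120: print(nm,s[i],c[i],p.round(1))
rs=[]
for k in('side','scene'):
    h=cv2.cvtColor(o[k]['frame'],cv2.COLOR_BGR2HSV);m=cv2.inRange(h,(3,170,90),(15,255,255));g=np.array(proj(o[k],[.4511,.0122,.076]))
    n,l,s,c=cv2.connectedComponentsWithStats(m);J=[i for i in range(1,n) if s[i,4]>8 and np.hypot(*(c[i]-g))<20]
    print(k,g,[(s[i],c[i].round(1)) for i in J])
    if J: rs.append(ray(o[k],*c[J[0]]))
if len(rs)==2:
    p,d=tri(*rs);print('grip',p,d,R.T@(p[:2]-t))
S=o['side']['frame'][150:240,210:310];im=np.vstack([cv2.resize(F[130:330,100:420],(480,300)),cv2.resize(S,(480,300),interpolation=cv2.INTER_CUBIC)]);cv2.imwrite('pics/fin.png',im)
```

```text
23.2667 [0.42067016 0.01746622 0.2222445 ] [ 0.24144311  0.1294612  -0.35884107] 0.04245035272842112
red [326 205   2   8  13] [326.53846154 208.69230769] [-42.7  92.2]
yel [324 214   5   6  17] [326.17647059 217.35294118] [-31.3  91.8]
side [236.80953856 184.69320715] [(array([232, 183,  12,   5,  49], dtype=int32), array([237.4, 184.7]))]
scene [237.30821061 188.38674916] [(array([233, 185,  11,   7,  36], dtype=int32), array([237.8, 187.9]))]
grip [0.453465   0.01254002 0.07615946] 0.001104564370210599 [-0.05369579  0.00074986]
```

View pics/fin.png

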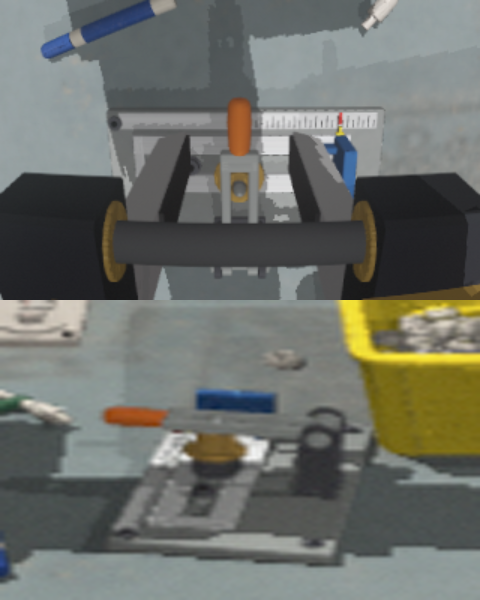

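The final picture shows the fork over the stud, bearing on the collar that sits flange down on the spacer. The lever is level, the pointer is at the mark and the gripper is clear. Handing in.

```bash
python3 -c "
from station import ctrl
print(ctrl.hand_in())"
```

```text
the job is handed in; nothing more can be done
None
```

I set up the clamping fixture and handed the job in at about 23 s of the 72 s allowed; the hand-in gives no verdict.

I slid the stop to the mark, put the spacer on the stud, and set the collar on it flange down. I then swung the lever down until the force levelled off at about 10 N.

Last checks, from the camera images:

| Item | Result |
|---|---|
| Pointer against the red mark | within about 0.5 mm (91.8 against 92.2 mm along the slide) |
| Lever grip height | 76.2 mm, against 76 mm when level, so about 0.00 rad; camera accuracy is about 0.015 rad |
| Spacer | seen flat and centred on the plate before the collar went on |
| Collar | its outline matched the seated position to about 2 px |
| Gripper | about 15 cm above the lever, no contact force |

- **Not measured:** I did not measure the bystanders again at the end. The arm had no unexpected contact near them.
- **Disagreements along the way:**
  - The first stud estimate was 1–2 mm off. I corrected it by looking through the bores.
  - The first grip estimate was about 6 mm off across the lever. I corrected it from the wrist view before pinching.
  - In the final view the grip appears about 2 mm off its expected position along the lever, which is within the camera calibration.

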